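Set the hole guide square on the measuring cell and hold the probe centred in it

TASK

Lay the loose hole guide on top of the measuring cell, its down-turned lip flush against the cell's front face and its hole over the middle of the well, and let go of it. Then take the probe out of its stand and lower it upright through the guide's hole, without ever touching the guide, until its tip is about 4 cm below the top of the hole. Finish while holding it there, centred, still and touching nothing but the gripper, with the guide still flush and the other things on the bench left alone.

Things in the scene. Friction and masses are not known exactly. Their poses are not given: they have to be found in the camera images.
- guide: Steel hole guide, loose, 0.17 to 0.29 kg. Origin: middle of the inner corner of lip and plate underside; x from lip to hole, y along the lip, z up. Plate: x 0 to 90, y -35 to 35, z 0 to 6 mm. Down-turned lip: x -10 to 0, y as plate, z -20 to 6. Upright rib to grip: x -10 to 2, y -30 to 30, z 6 to 46. Round boss, 36 mm wide, at x = 55, top z = 14. Starts level on rest, x away from the robot.
- guide_rib (a point): On the guide: the point to grip, mid-thickness and mid-length of the 12 mm thick rib, at (-4, 0, 34) mm in the guide's frame, 12 mm below the rib's top. The fingers close along the guide's x; there the fingertips clear plate and boss. Axes as the guide's.
- guide_hole (a point): On the guide: centre of the through hole at the top of the boss, at (55, 0, 14) mm in the guide's frame. The bore is 24 mm in diameter, 14 mm long, along z; the probe's shaft is 12 mm thick, so 6 mm is free all round. Axes as the guide's.
- cell_edge (a point): On the measuring cell (fixed aluminium block 110 x 120 mm, top 70 mm above the table, round well in its top, 10 mm high foot plate 4 mm proud): middle of the upper edge of its front face, the upright 120 mm wide side towards the robot. x points into the cell, within 0.3 rad of straight ahead, y along the face, z up. The guide is rightly laid when its origin and axes fall on these.
- cell_well (a point): On the measuring cell: centre of the well's mouth, level with the cell's top, 55 mm behind the front face. The well is 50 mm in diameter and 55 mm deep. The hole of the rightly laid guide lies straight above it.
- probe: Probe, loose, 0.07 to 0.12 kg: steel shaft 12 mm in diameter below a black round collar (30 mm wide, 6 mm thick), square grey head 20 x 20 x 60 mm above it, 8 mm stub on top. Hangs upright by its collar in the stand. Origin: centre of the collar's underside, z up; shaft end at z = -110 mm, head z 6 to 66 mm, its flats face along x and y.
- probe_tip (a point): Lower end of the probe's shaft, 110 mm below the probe's origin.
- probe_head (a point): Point to grip on the probe: on its axis, in the head, 40 mm above the collar's underside. Axes as the probe's.
- stand: White fixed probe stand: foot plate 90 x 110 x 10 mm, two cheeks, top plate 60 x 90 x 10 mm with its top 125 mm above the table and a 16 mm through hole in its middle, where the shaft hangs. Origin: centre of its underside. Stand and parking block stand left and right of the cell, either way round.
- rest: Low grey parking block of the guide, fixed, 90 x 90 x 30 mm; the guide's lip hangs over its side towards the robot. Origin: centre of its underside.
- beaker: Clear beaker, 72 mm wide, 95 mm high, a bystander. Origin: centre of its underside.
- flask: Amber conical flask, 80 mm wide, 115 mm high, a bystander. Origin: centre of its underside.
- vial: Small capped vial, 26 mm wide, 50 mm high, a bystander. Origin: centre of its underside.
- washbottle: White bottle with a cap, 72 mm wide, 170 mm high, a bystander. Origin: centre of its underside.
- marker: Marker pen lying on the bench, 14 mm thick, about 130 mm long, a bystander. Origin: at its underside in the middle.
- tuberack: Yellow test tube rack with capped tubes, 90 x 200 mm, 106 mm high, a bystander. Origin: centre of its underside.
Not all that is in view belongs to the job. Leave any pink look-alike of the guide alone.

How it is judged:
On the way:
1. the guide lies let go on the cell, lip flush against the front face, hole over the well (x of guide in the frame of cell_edge between -0.0025 and 0.0025 m and y of guide in the frame of cell_edge between -0.012 and 0.012 m and z of guide in the frame of cell_edge between -0.003 and 0.003 m and angle between the x axis of guide and the x axis of cell_edge, either way round below 0.04 rad and angle between guide's own z axis and vertical below 0.04 rad and contact force between the fingers and guide below 0.1 N), for 0.2 s.
At the end, for the whole second after the job is handed in: Guide let go on the cell: flush and level within 2.5 to 3 mm, 12 mm of the middle, 0.04 rad. Probe gripped, still, upright within 0.06 rad, tip 28 to 52 mm below the hole's top, within 4 mm of its axis (collar 5 mm), not touching guide or cell (all of step 1 and horizontal distance between probe_tip and guide_hole below 0.004 m and horizontal distance between probe and guide_hole below 0.005 m and angle between probe's own z axis and vertical below 0.06 rad and z of probe_tip in the frame of guide_hole between -0.052 and -0.028 m and contact force between the fingers and probe above 2 N and contact force between probe and guide below 0.1 N and contact force between probe and cell below 0.1 N and linear speed of probe below 0.01 m/s); the arm keeps its last pose, push and grip.
It fails at once if the probe touches the guide (contact force between probe and guide above 0.3 N).
It fails at once if another thing on the bench is disturbed (moved over 2 cm) (distance of any of beaker, flask, vial, washbottle, marker, tuberack from where it was at the start of the episode above 0.02 m).
It also fails if it takes over 58 s, if anything falls off the work surface, if the arm or the gripper's body presses on something with over 40 N, if the wrist force passes 120 N, or if a joint passes its speed limit or range.

ROBOT

A 6-joint arm with a two-finger parallel gripper is mounted at the origin on the work surface. World frame = base frame: x ahead of the robot, y to its left, z up, the work surface at z = 0. Lengths are in m, angles in rad, forces in N, time in s.
With the tool pointing down it reaches from about 0.35 to 0.85 m from the base axis. Payload 8.1 kg.
Tool frame: the origin (TCP) lies on the mounting face of the last link; the fingertips stand ahead of it and the grasp point (between the pads) lies 167 mm ahead of it (robot.tcp_to_tips is the z of the fingertips in the tool frame, in m); z points along the fingers, y is the direction in which the jaws open and shut (so a half turn about z gives the same grasp; the last joint's range is limited). The gripper opens to 93 mm and grips with 3 to 60 N. Pads are 15 mm wide; open, the fingers measure 128 mm over their backs; the gripper's body (75 mm by 188 mm) begins 65 mm behind the grasp point.
Start: joints at [-1.198, 0.13, 1.488, -0, 1.523, -0.085], TCP at [0.265, -0.538, 0.405] pointing down, gripper open.
Joint ranges: [-2.96, 2.96], [-0.89, 2.26], [0.02, 2.5], [-1.34, 4.48], [0, 2.73], [-2.66, 2.66]. Speed limits (rad/s): [2.39, 2.39, 2.79, 3.14, 3.14, 3.14].

INTERFACE

Orientations are given as a rotation vector (axis times angle).
In Python, from plant import read_state, vision, ticket, robot gives the robot as it stands. The module is installed in compiled form; this text tells all that it offers.
- The arm moves only by the tool send_rows, never from a script. Its argument "rows" is a list of rows, each a list of 7 numbers: the shift along the tool's x, y, z in units of 50 cm (1.0 is 50 cm), then the turn, a rotation vector about the tool's x, y, z in units of 45 degrees (1.0 is 45 degrees), then the closure, from 0 (fully open) to 1 (shut). A call has 1 to 20 rows; each row is the pose to reach, as a shift and turn from the pose commanded when the call began, along the tool's axes at that moment; what a row does not reach only later rows make up. A row lasts 1/10 s, in which the tool goes at most 50 mm and 8.59 degrees, less where a joint would pass 70% of its speed; a pose out of reach is approached as far as the arm can. A call with a number of a shift or a turn outside -1 to 1 is refused whole. A call with a gripper value outside its range is refused whole. The fingers move at their own pace and stop on an object; "grip_force" is the grip in N (left out, the last holds). Time passes only in rows, so rows that repeat a pose let the fingers close. It gives the time, the measured TCP pose, the force and the opening at its end, in the units of the state.
- read_state(): the state, without advancing time (a new reading comes with each control period).
- vision.read_camera(name): name is "side" or "top"; returns a dict with "img" (400x640x3 uint8, red, green, blue), "fx", "fy", "cx", "cy" (pixels), "rvec" (rotation vector, rad) and "tvec" (3), from world to camera coordinates, as OpenCV has them. Camera axes: x right, y down, z forward; pixel columns grow to the right and rows downward; lengths in m; the calibration is good to about 2 mm. A picture is of the moment at which its call begins. There is no depth.
- ticket.close_job(): hands the job in, once; it reports no verdict.
The state is a dict: "t": time; "q": joint angles; "dq": joint speeds; "joint_torque": joint torques, N m; "tool_pos": TCP position; "orientation": TCP orientation; "force": force on the tool from outside, world axes, zero at the start; "wrist_torque": the same for the moment, N m; "opening": finger opening in m.
Only numpy, scipy, OpenCV 4.12 (cv2) and the standard library are available. Lean on these libraries where they do the work, as an engineer would, in place of code of your own. Each camera call takes 0.05 s, during which the arm holds its last target.

## Working session

There is one attempt and no reset: what is moved stays moved. The work goes in short steps, Python scripts to look and compute and a tool call to move; the robot and the scene stay as the last step left them, time stands still between calls to the robot, and variables do not carry over. Pictures are saved under pics/ and viewed, and the job is handed in when it is done.

Besides the shell and the picture viewer there is one more tool, called after ">>>" as name(argument=value, ...), one argument or row to a line, values as JSON. send_rows: Moves the arm, as the interface text tells. Its arguments: {"type":"object","properties":{"rows":{"type":"array"},"grip_force":{"type":"number"}},"required":["rows"]}

```bash
mkdir -p pics; cat > h.py <<'E'
import numpy as np, cv2
from plant import read_state, vision, ticket, robot
def cam(name,fn=None):
    c=vision.read_camera(name)
    if fn: cv2.imwrite('pics/'+fn,c['img'][:,:,::-1])
    c['R']=cv2.Rodrigues(np.array(c['rvec'],float))[0]; c['t']=np.array(c['tvec'],float)
    c['C']=-c['R'].T@c['t']
    return c
def ray(c,u,v):
    d=c['R'].T@np.array([(u-c['cx'])/c['fx'],(v-c['cy'])/c['fy'],1.]); return d/np.linalg.norm(d)
def onz(c,u,v,z):
    d=ray(c,u,v); return c['C']+d*(z-c['C'][2])/d[2]
def proj(c,p):
    q=c['R']@np.array(p,float)+c['t']; return np.array([c['fx']*q[0]/q[2]+c['cx'],c['fy']*q[1]/q[2]+c['cy']])
def tri(c1,p1,c2,p2):
    d1,d2=ray(c1,*p1),ray(c2,*p2)
    A=np.stack([d1,-d2],1); s=np.linalg.lstsq(A,c2['C']-c1['C'],rcond=None)[0]
    a=c1['C']+d1*s[0]; b=c2['C']+d2*s[1]; return (a+b)/2,np.linalg.norm(a-b)
E
python3 - <<'E'
from h import *
for n in ('side','top'):
    c=cam(n,n+'0.png'); print(n,c['C'].round(3),c['R'].round(2).tolist(),c['fx'],c['cx'],c['cy'])
s=read_state(); print({k:np.round(v,3).tolist() for k,v in s.items()}, robot.tcp_to_tips)
E
```

```text
side [0.176 0.919 0.769] [[-0.94, -0.34, -0.01], [-0.18, 0.52, -0.84], [0.3, -0.78, -0.54]] 411.01583292948095 319.9658583030517 205.9890188242592
top [0.398 0.003 1.587] [[0.01, -1.0, 0.0], [-1.0, -0.01, -0.08], [0.08, -0.0, -1.0]] 498.1237462075374 318.8045916729761 201.7410051750876
{'t': 0.1, 'q': [-1.198, 0.131, 1.489, -0.0, 1.523, -0.085], 'dq': [-0.0, 0.0, -0.003, 0.0, -0.0, 0.0], 'joint_torque': [0.001, -56.134, -49.31, 0.077, 0.029, -0.0], 'tool_pos': [0.265, -0.538, 0.404], 'orientation': [-3.058, -0.712, 0.0], 'force': [0.371, 0.63, -0.178], 'wrist_torque': [0.016, -0.002, -0.043], 'opening': 0.093} 0.1861
```

View pics/side0.png

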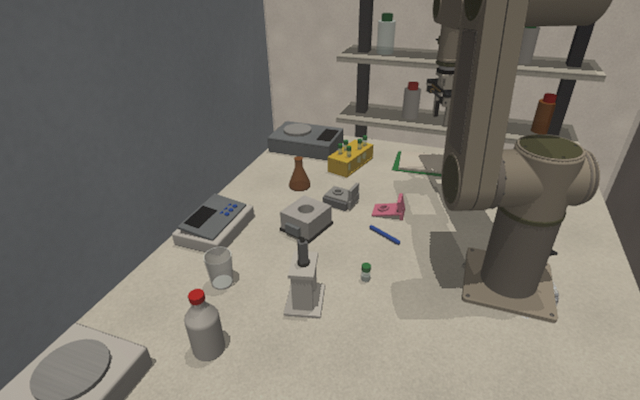

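View pics/top0.png

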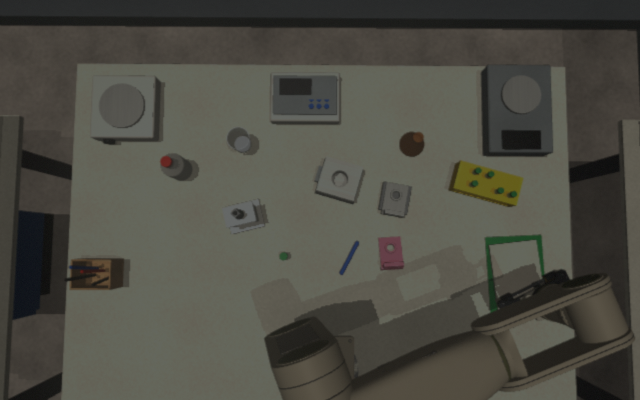

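The side view shows the stand with the probe at about (303,265), the cell at (306,215), the grey guide at (341,195) and the pink decoy at (390,208). In the top view the guide is at (395,198), the cell at (340,180) and the stand at (240,215). I'll enlarge these areas next.

```bash
python3 - <<'E'
import cv2
t=cv2.imread('pics/top0.png'); s=cv2.imread('pics/side0.png')
cv2.imwrite('pics/tc.png',cv2.resize(t[145:235,300:420],None,fx=6.5,fy=6.5,interpolation=cv2.INTER_CUBIC))
cv2.imwrite('pics/tp.png',cv2.resize(t[180:250,200:290],None,fx=8,fy=8,interpolation=cv2.INTER_CUBIC))
cv2.imwrite('pics/sc.png',cv2.resize(s[170:250,270:370],None,fx=7,fy=7,interpolation=cv2.INTER_CUBIC))
cv2.imwrite('pics/sp.png',cv2.resize(s[220:320,250:350],None,fx=6,fy=6,interpolation=cv2.INTER_CUBIC))
E
```

```text
(no output)
```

View pics/tc.png

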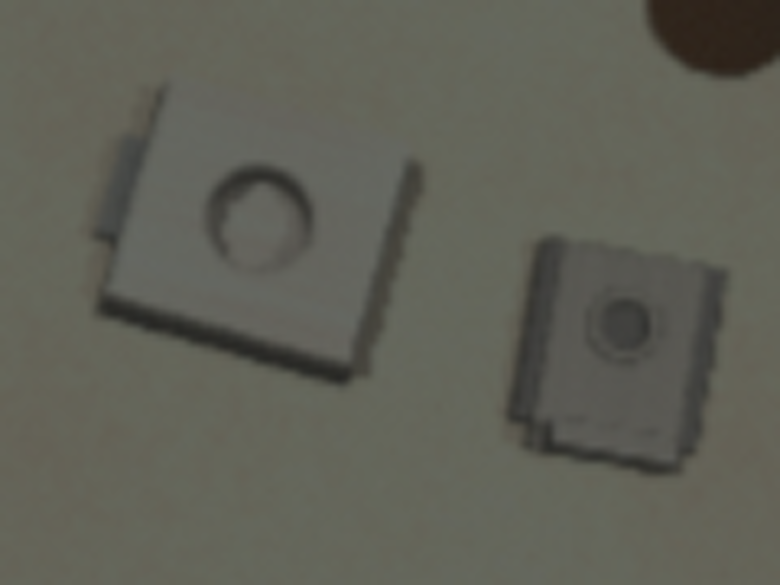

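View pics/tp.png

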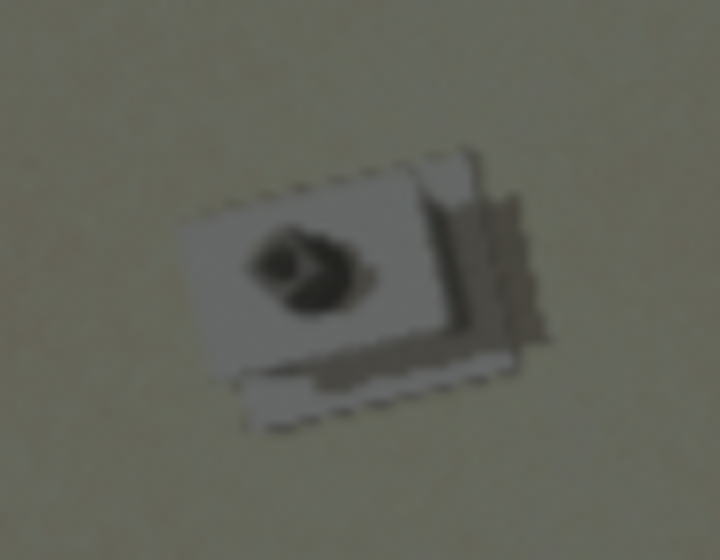

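View pics/sc.png

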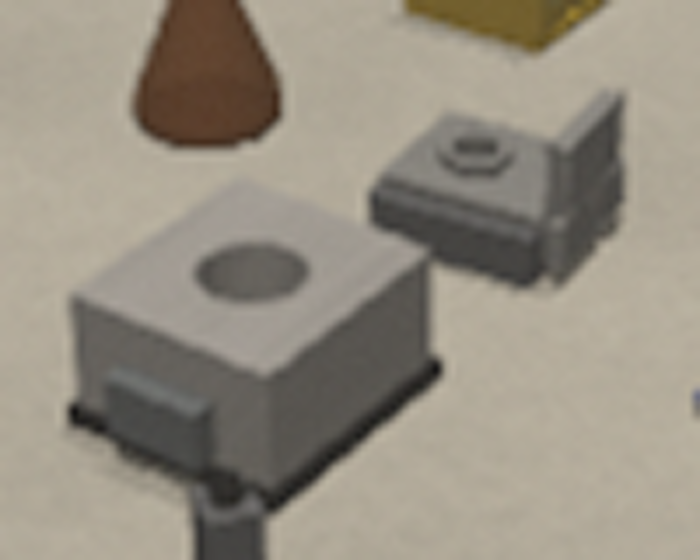

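View pics/sp.png

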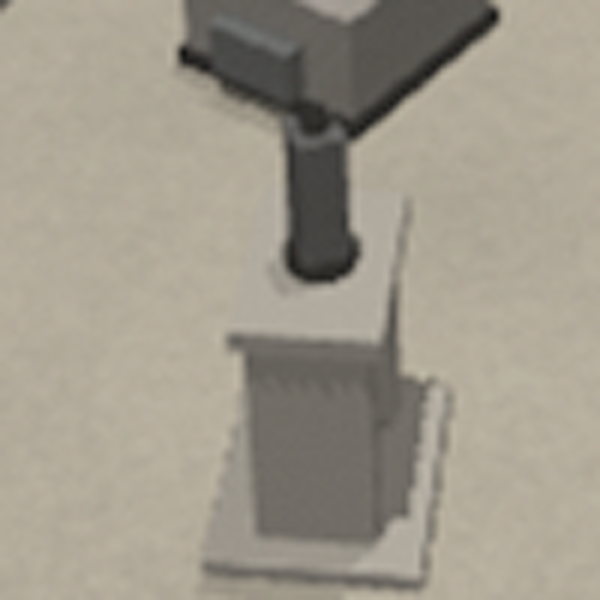

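```bash
python3 - <<'E'
from h import *
t=cam('top'); s=cam('side')
T=lambda x,y:((x+.5)/6.5-.5+300,(y+.5)/6.5-.5+145)
TP=lambda x,y:((x+.5)/8-.5+200,(y+.5)/8-.5+180)
S=lambda x,y:((x+.5)/7-.5+270,(y+.5)/7-.5+170)
SP=lambda x,y:((x+.5)/6-.5+250,(y+.5)/6-.5+220)
def show(n,p): print(n,p.round(4))
print('cell top'); P=[onz(t,*T(*p),.07) for p in [(170,80),(414,155),(355,368),(103,298)]]
for p in P: show('t',p)
print([np.linalg.norm(P[i]-P[(i+1)%4]).round(4) for i in range(4)])
Q=[onz(s,*S(*p),.07) for p in [(245,180),(430,262),(268,375),(73,298)]]
for p in Q: show('s',p)
print([np.linalg.norm(Q[i]-Q[(i+1)%4]).round(4) for i in range(4)])
show('well t',onz(t,*T(260,220),.07)); show('well s',onz(s,*S(252,272),.07))
show('hole t',onz(t,*T(625,323),.044)); show('hole s',onz(s,*S(475,149),.044))
G=[onz(t,*T(*p),.036) for p in [(560,238),(725,268)]]; [show('guide far',p) for p in G]; print(np.linalg.norm(G[0]-G[1]))
G=[onz(t,*T(*p),.076) for p in [(553,450),(680,470),(690,440),(553,420)]]; [show('rib top',p) for p in G]; print(np.linalg.norm(G[0]-G[1]))
G=[onz(s,*S(*p),.076) for p in [(622,90),(555,145)]]; [show('rib s',p) for p in G]; print(np.linalg.norm(G[0]-G[1]))
show('stub t',onz(t,*TP(280,263),.199)); show('stub s',onz(s,*SP(314,110),.199))
G=[onz(t,*TP(*p),.125) for p in [(183,222),(412,165),(450,325),(218,382)]]
for p in G: show('stand',p)
print([np.linalg.norm(G[i]-G[(i+1)%4]).round(4) for i in range(4)],sum(G)/4)
show('collar t',onz(t,*TP(318,273),.131)); 
E
```

```text
cell top
t [ 0.6626 -0.0174  0.07  ]
t [ 0.6276 -0.133   0.07  ]
t [ 0.5263 -0.1052  0.07  ]
t [0.5586 0.0135 0.07  ]
[np.float64(0.1207), np.float64(0.105), np.float64(0.123), np.float64(0.1085)]
s [ 0.6255 -0.1323  0.07  ]
s [ 0.5215 -0.0942  0.07  ]
s [0.5577 0.0099 0.07  ]
s [ 0.6598 -0.0163  0.07  ]
[np.float64(0.1107), np.float64(0.1102), np.float64(0.1053), np.float64(0.121)]
well t [ 0.5961 -0.0603  0.07  ]
well s [ 0.5934 -0.061   0.07  ]
hole t [ 0.5511 -0.2363  0.044 ]
hole s [ 0.5463 -0.2349  0.044 ]
guide far [ 0.5928 -0.2064  0.036 ]
guide far [ 0.5788 -0.2859  0.036 ]
0.08069436468027064
rib top [ 0.488  -0.1974  0.076 ]
rib top [ 0.4791 -0.2567  0.076 ]
rib top [ 0.4932 -0.2614  0.076 ]
rib top [ 0.5021 -0.1974  0.076 ]
0.059960039404615174
rib s [ 0.48   -0.2598  0.076 ]
rib s [ 0.4956 -0.1996  0.076 ]
0.06220313814877158
stub t [0.4815 0.2378 0.199 ]
stub s [0.4787 0.2361 0.199 ]
stand [0.5008 0.2863 0.125 ]
stand [0.5225 0.2025 0.125 ]
stand [0.4636 0.1874 0.125 ]
stand [0.4421 0.2721 0.125 ]
[np.float64(0.0866), np.float64(0.0607), np.float64(0.0873), np.float64(0.0604)] [0.48227351 0.23707353 0.125     ]
collar t [0.4821 0.2353 0.131 ]
```

```bash
cat >> h.py <<'E'
from scipy.ndimage import map_coordinates, gaussian_filter1d
def edge(c,a,b,w=3,n=40,trim=.12,ch=None):
    """refine the line a-b (pixels): max gradient on perpendicular profiles, robust line fit; returns ends, rms"""
    g=c['img'].astype(float).mean(2) if ch is None else c['img'][:,:,ch].astype(float)
    a,b=np.array(a,float),np.array(b,float); d=(b-a)/np.linalg.norm(b-a); m=np.array([-d[1],d[0]])
    o=np.arange(-w,w+.01,.1); pts=[]
    for k in np.linspace(trim,1-trim,n):
        p=a+(b-a)*k; q=p+o[:,None]*m
        pr=gaussian_filter1d(map_coordinates(g,[q[:,1],q[:,0]],order=1),5)
        e=abs(np.gradient(pr)); i=e.argmax(); pts.append(p+m*o[i])
    pts=np.array(pts,np.float32)
    vx,vy,x,y=cv2.fitLine(pts,cv2.DIST_HUBER,0,.01,.01).ravel()
    L=np.array([vx,vy]); X=np.array([x,y]); r=(pts-X)@np.array([-vy,vx])
    return X+L*((a-X)@L),X+L*((b-X)@L),np.median(abs(r))
def inter(l1,l2):
    h=lambda p:np.append(p,1.); x=np.cross(np.cross(h(l1[0]),h(l1[1])),np.cross(h(l2[0]),h(l2[1]))); return x[:2]/x[2]
E
python3 - <<'E'
from h import *
t=cam('top'); s=cam('side')
T=lambda x,y:((x+.5)/6.5-.5+300,(y+.5)/6.5-.5+145)
S=lambda x,y:((x+.5)/7-.5+270,(y+.5)/7-.5+170)
def quad(c,pts,z,w):
    ls=[edge(c,pts[i],pts[(i+1)%4],w) for i in range(4)]
    print('rms',[round(float(l[2]),2) for l in ls])
    co=[inter(ls[i-1],ls[i]) for i in range(4)]
    P=np.array([onz(c,*p,z) for p in co]); 
    print(P.round(4)[:,:2].tolist(),'len',[np.linalg.norm(P[i]-P[(i+1)%4]).round(4) for i in range(4)])
    print('ang',[np.arctan2(*(P[(i+1)%4]-P[i])[[1,0]]).round(3) for i in range(4)],'centre',P.mean(0).round(4))
quad(t,[T(*p) for p in [(170,80),(414,155),(355,368),(103,298)]],.07,2)
quad(s,[S(*p) for p in [(245,180),(430,262),(268,375),(73,298)]],.07,2)
print('guide plate far edge, right/left'); 
for n,c,a,b,z in [('far',t,T(560,238),T(725,268),.036),('right',t,T(722,275),T(694,425),.036),('left',t,T(562,240),T(540,415),.036),('front lip/rib',t,T(553,452),T(680,472),.076),
   ('s far',s,S(372,187),S(445,115),.036),('s left',s,S(378,180),S(545,222),.036),('s ribtop',s,S(622,90),S(555,145),.076)]:
    l=edge(c,a,b,1.5); A,B=onz(c,*l[0],z),onz(c,*l[1],z); v=B-A
    print(n,round(float(l[2]),2),A.round(4)[:2],B.round(4)[:2],np.arctan2(v[1],v[0]).round(3))
E
```

```text
rms [0.51, 0.07, 0.06, 0.1]
[[0.666, -0.0181], [0.6294, -0.1306], [0.5275, -0.1019], [0.5605, 0.0133]] len [np.float64(0.1183), np.float64(0.1059), np.float64(0.1198), np.float64(0.1101)]
ang [np.float64(-1.886), np.float64(2.867), np.float64(1.291), np.float64(-0.289)] centre [ 0.5959 -0.0593  0.07  ]
rms [0.07, 0.05, 0.07, 0.07]
[[0.6295, -0.1349], [0.5241, -0.1028], [0.5577, 0.0114], [0.6634, -0.0195]] len [np.float64(0.1101), np.float64(0.1191), np.float64(0.1101), np.float64(0.1203)]
ang [np.float64(2.846), np.float64(1.284), np.float64(-0.284), np.float64(-1.857)] centre [ 0.5937 -0.0614  0.07  ]
guide plate far edge, right/left
far 0.15 [ 0.5943 -0.2067] [ 0.5799 -0.2861] -1.749
right 0.1 [ 0.575  -0.2868] [ 0.5025 -0.2729] 2.952
left 0.14 [ 0.5917 -0.2087] [ 0.5075 -0.1947] 2.977
front lip/rib 0.1 [ 0.4861 -0.1972] [ 0.4755 -0.2561] -1.748
s far 0.08 [ 0.5887 -0.1994] [ 0.5763 -0.2757] -1.732
s left 0.03 [ 0.587  -0.2094] [ 0.498  -0.1949] 2.979
s ribtop 0.09 [ 0.4786 -0.2582] [ 0.4919 -0.1955] 1.362
```

```bash
cat >> h.py <<'E'
from scipy.spatial.transform import Rotation as Ro
def plan(p,ang):
    """row (shift/0.5m, turn/45deg) from the measured pose to TCP p, tool z down, jaw axis y at world angle ang"""
    s=read_state(); R0=Ro.from_rotvec(s['orientation']); y=np.array([np.cos(ang),np.sin(ang),0]); z=np.array([0,0,-1.])
    best=None
    for sg in (1,-1):
        R=Ro.from_matrix(np.stack([np.cross(sg*y,z),sg*y,z],1)); rv=(R0.inv()*R).as_rotvec()
        if best is None or np.linalg.norm(rv)<np.linalg.norm(best): best=rv
    d=R0.inv().apply(np.array(p)-s['tool_pos'])
    print('row',(d/.5).round(4).tolist(),(best/(np.pi/4)).round(4).tolist(),'dist',np.linalg.norm(d).round(4),'q',np.round(s['q'],3))
def st():
    s=read_state(); R=Ro.from_rotvec(s['orientation']).as_matrix()
    print('t',round(s['t'],2),'tcp',np.round(s['tool_pos'],4),'jaw',np.round(np.arctan2(R[1,1],R[0,1]),4),'zax',R[:,2].round(4),'F',np.round(s['force'],2),'M',np.round(s['wrist_torque'],2),'open',round(float(s['opening']),4))
E
python3 -c "
from h import *
st(); plan([.489,-.2255,.33],-.17)"
```

```text
t 0.3 tcp [ 0.2652 -0.5381  0.4044] jaw -1.1129 zax [-2.e-04  6.e-04 -1.e+00] F [ 0.94 -0.14  0.99] M [-0.01 -0.05  0.02] open 0.0929
row [0.6779, -0.3629, 0.149] [-0.0007, -0.0004, -1.2006] dist 0.3916 q [-1.198  0.131  1.489 -0.     1.523 -0.085]
```

>>> send_rows(
  rows=[
    [0.68,-0.36,0.15,0,0,-1,0.57],
    [0.68,-0.36,0.15,0,0,-1,0.57],
    [0.68,-0.36,0.15,0,0,-1,0.57],
    [0.68,-0.36,0.15,0,0,-1,0.57],
    [0.68,-0.36,0.15,0,0,-1,0.57],
    [0.68,-0.36,0.15,0,0,-1,0.57],
    [0.68,-0.36,0.15,0,0,-1,0.57],
    [0.68,-0.36,0.15,0,0,-1,0.57],
    [0.68,-0.36,0.15,0,0,-1,0.57],
    [0.68,-0.36,0.15,0,0,-1,0.57],
    [0.68,-0.36,0.15,0,0,-1,0.57],
    [0.68,-0.36,0.15,0,0,-1,0.57],
  ],
  grip_force=40,
)

```text
t: 1.5
tool_pos: [0.4901, -0.2277, 0.3302]
orientation: [2.555, 1.827, 0.0]
force: [0.6, -1.0, -0.4]
opening: 0.0398
```

```bash
python3 -c "
from h import *
st(); plan([.489,-.2255,.28],-.17)
s=cam('side','side1.png'); i=s['img'][:,:,::-1]
cv2.imwrite('pics/s1c.png',cv2.resize(i[100:250,260:420],None,fx=4,fy=4,interpolation=cv2.INTER_CUBIC))"
```

```text
t 1.5 tcp [ 0.4901 -0.2277  0.3302] jaw -0.3294 zax [ 4.e-04 -6.e-04 -1.e+00] F [ 0.63 -1.01 -0.4 ] M [-0.04 -0.06  0.02] open 0.0398
row [0.0035, -0.0036, 0.1003] [0.0007, 0.0006, -0.203] dist 0.0502 q [-0.53   0.017  1.745 -0.     1.379 -0.2  ]
```

View pics/s1c.png

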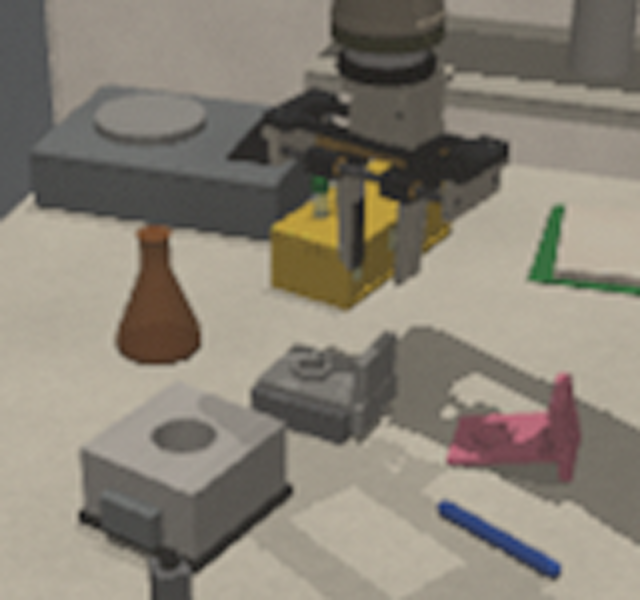

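The close-up shows the fingers, opened about 40 mm, above the guide rib (crop 375,370), with nothing in the way.

>>> send_rows(
  rows=[
    [0.0035,-0.0036,0.05,0,0,-0.203,0.57],
    [0.0035,-0.0036,0.1,0,0,-0.203,0.57],
    [0.0035,-0.0036,0.1,0,0,-0.203,0.57],
    [0.0035,-0.0036,0.1,0,0,-0.203,0.57],
    [0.0035,-0.0036,0.1,0,0,-0.203,0.57],
  ],
)

```text
t: 2.05
tool_pos: [0.4899, -0.225, 0.2814]
orientation: [2.4, 2.024, 0.001]
force: [-0.4, -0.7, 0.4]
opening: 0.0398
```

```bash
python3 -c "
from h import *
st(); plan([.489,-.2255,.232],-.17)
s=cam('side'); i=s['img'][:,:,::-1]
cv2.imwrite('pics/s2c.png',cv2.resize(i[130:230,300:400],None,fx=6,fy=6,interpolation=cv2.INTER_CUBIC))
s=cam('top'); i=s['img'][:,:,::-1]
cv2.imwrite('pics/t2c.png',cv2.resize(i[150:250,330:450],None,fx=6,fy=6,interpolation=cv2.INTER_CUBIC))"
```

```text
t 2.05 tcp [ 0.4899 -0.225   0.2814] jaw -0.1695 zax [ 0.0019 -0.0011 -1.    ] F [-0.41 -0.7   0.43] M [-0.01 -0.05  0.03] open 0.0398
row [-0.0012, -0.0018, 0.0989] [0.0026, 0.001, 0.0006] dist 0.0494 q [-0.526  0.06   1.794 -0.     1.285 -0.356]
```

View pics/s2c.png

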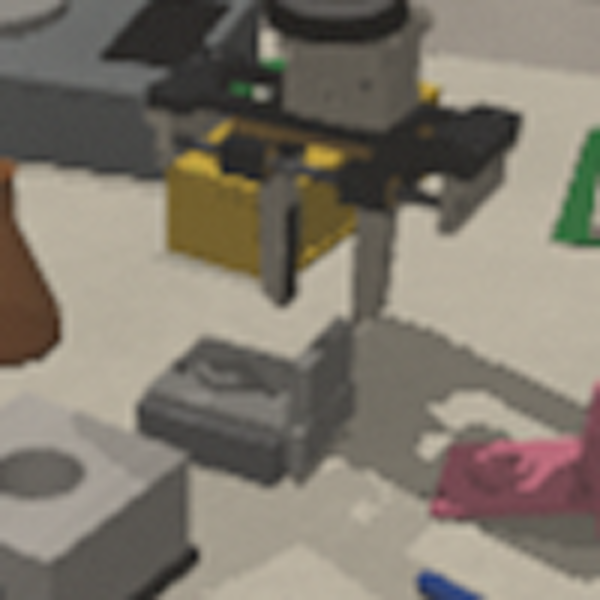

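View pics/t2c.png

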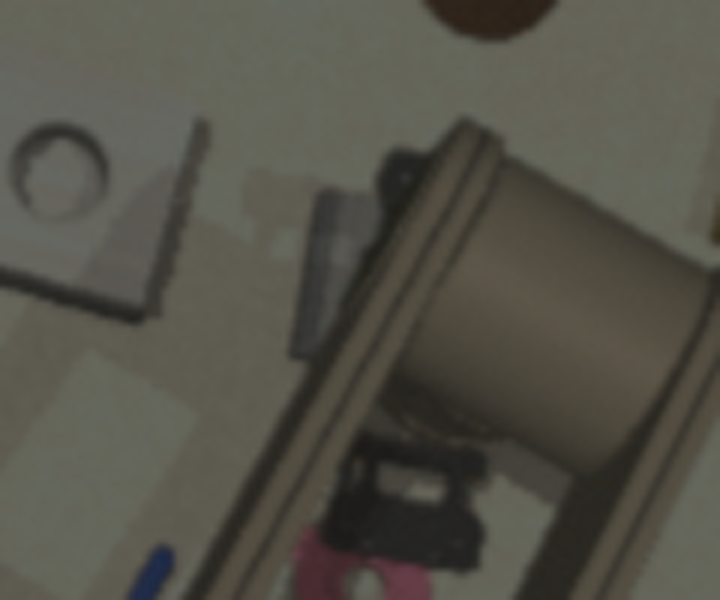

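The side crop shows both fingers straddling the rib: the tips at crop (280,300) and (370,315), the rib between them at (325,340). I'll descend and grip.

>>> send_rows(
  rows=[
    [-0.0012,-0.0018,0.04,0.0026,0.001,0,0.57],
    [-0.0012,-0.0018,0.08,0.0026,0.001,0,0.57],
    [-0.0012,-0.0018,0.099,0.0026,0.001,0,0.57],
    [-0.0012,-0.0018,0.099,0.0026,0.001,0,0.57],
  ],
)

```text
t: 2.55
tool_pos: [0.4881, -0.2244, 0.2293]
orientation: [-2.397, -2.024, 0.002]
force: [0.1, -0.2, 1.3]
opening: 0.04
```

>>> send_rows(
  rows=[
    [0,0,0,0,0,0,0.7],
    [0,0,0,0,0,0,0.8],
    [0,0,0,0,0,0,1],
    [0,0,0,0,0,0,1],
    [0,0,0,0,0,0,1],
    [0,0,0,0,0,0,1],
    [0,0,0,0,0,0,1],
  ],
  grip_force=40,
)

```text
t: 3.25
tool_pos: [0.4891, -0.2249, 0.2312]
orientation: [-2.4, -2.027, -0.0]
force: [3.0, -0.3, 4.6]
opening: 0.0116
```

```bash
python3 -c "
from h import *
st()
s=cam('side'); i=s['img'][:,:,::-1]
cv2.imwrite('pics/s3c.png',cv2.resize(i[130:230,300:400],None,fx=6,fy=6,interpolation=cv2.INTER_CUBIC))"
```

```text
t 3.25 tcp [ 0.4891 -0.2249  0.2312] jaw -0.1681 zax [ 1.e-04  2.e-04 -1.e+00] F [ 3.03 -0.27  4.63] M [-0.09 -0.55 -0.01] open 0.0116
```

View pics/s3c.png

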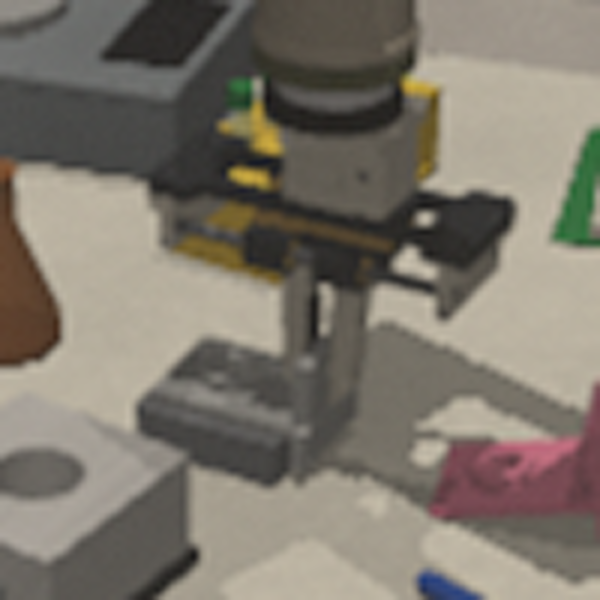

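The guide is gripped: the opening reads 11.6 mm against a 12 mm rib, and the crop shows both fingers on the rib. Lifting now.

>>> send_rows(
  rows=[
    [0,0,-0.03,0,0,0,1],
    [0,0,-0.08,0,0,0,1],
    [0,0,-0.14,0,0,0,1],
    [0,0,-0.2,0,0,0,1],
    [0,0,-0.24,0,0,0,1],
    [0,0,-0.24,0,0,0,1],
    [0,0,-0.24,0,0,0,1],
  ],
)

```text
t: 4.0
tool_pos: [0.4884, -0.2247, 0.3498]
orientation: [-2.398, -2.025, 0.002]
force: [0.3, 0.5, -2.3]
opening: 0.0119
```

```bash
python3 -c "
from h import *
st(); plan([.531,-.0416,.34],-.287)"
```

```text
t 4.0 tcp [ 0.4884 -0.2247  0.3498] jaw -0.1682 zax [-0.0026  0.0014 -1.    ] F [ 0.29  0.54 -2.32] M [ 0.   -0.03 -0.02] open 0.0119
row [0.3753, 0.0228, 0.0198] [-0.0036, -0.001, 0.1512] dist 0.1882 q [-0.527 -0.004  1.73  -0.     1.419 -0.358]
```

>>> send_rows(
  rows=[
    [0.06,0.004,0,0,0,0.03,1],
    [0.13,0.008,0,0,0,0.06,1],
    [0.2,0.013,0.01,0,0,0.09,1],
    [0.27,0.018,0.01,0,0,0.12,1],
    [0.33,0.021,0.02,0,0,0.15,1],
    [0.375,0.023,0.02,-0.0036,0,0.151,1],
    [0.375,0.023,0.02,-0.0036,0,0.151,1],
    [0.375,0.023,0.02,-0.0036,0,0.151,1],
    [0.375,0.023,0.02,-0.0036,0,0.151,1],
    [0.375,0.023,0.02,-0.0036,0,0.151,1],
  ],
)

```text
t: 5.0
tool_pos: [0.5312, -0.0428, 0.3399]
orientation: [-2.517, -1.879, -0.0]
force: [0.1, -0.0, -3.0]
opening: 0.0118
```

```bash
python3 -c "
from h import *
st(); plan([.531,-.0416,.29],-.287)
for n,a in (('side',(140,270,240,380)),('top',(140,240,280,400))):
  s=cam(n); i=s['img'][:,:,::-1]
  cv2.imwrite('pics/%s4c.png'%n,cv2.resize(i[a[0]:a[1],a[2]:a[3]],None,fx=5,fy=5,interpolation=cv2.INTER_CUBIC))"
```

```text
t 5.0 tcp [ 0.5312 -0.0428  0.3399] jaw -0.288 zax [-0.e+00  4.e-04 -1.e+00] F [ 0.07 -0.02 -2.98] M [-0.02 -0.01  0.01] open 0.0118
row [0.0022, -0.001, 0.0997] [-0.0002, -0.0005, -0.0013] dist 0.0499 q [-0.177 -0.011  1.755  0.     1.398  0.111]
```

View pics/side4c.png

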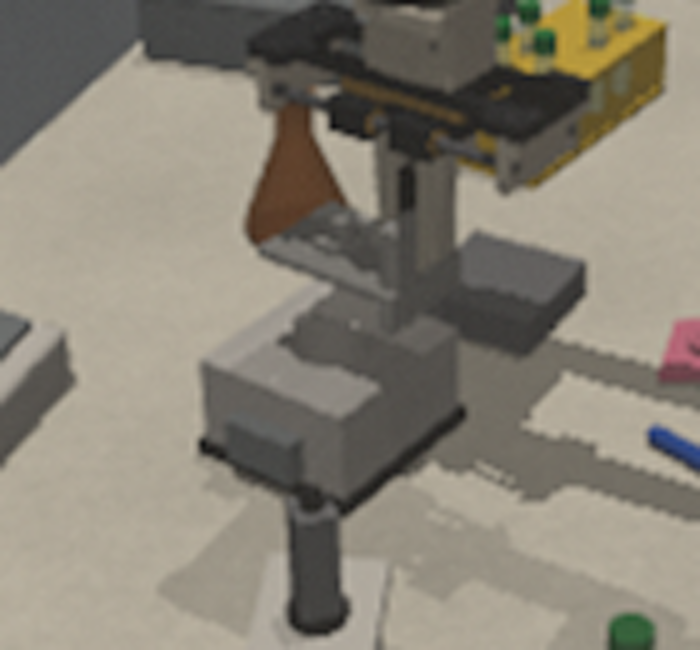

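View pics/top4c.png

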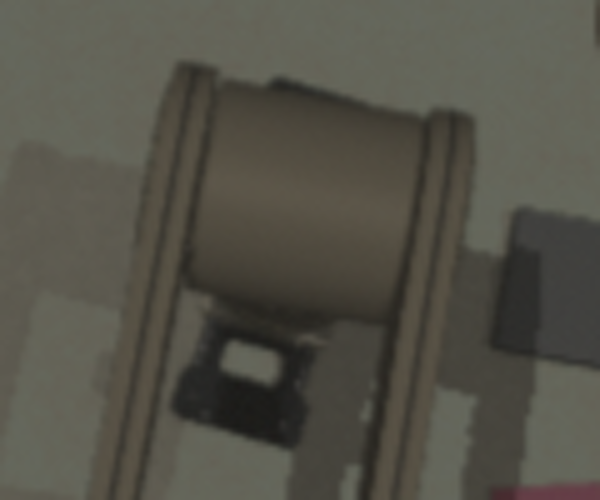

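```bash
python3 -c "
from h import *
s=cam('side')
S=lambda x,y:((x+.5)/5-.5+240,(y+.5)/5-.5+140)
g=np.array([.5312,-.0428])+.004*np.array([np.cos(-.288),np.sin(-.288)])
R=np.array([[np.cos(-.288),-np.sin(-.288)],[np.sin(-.288),np.cos(-.288)]])
for z,a,b in((.145,(262,246),(385,288)),(.145,(262,246),(330,205))):
  l=edge(s,S(*a),S(*b),1.5); 
  for p in l[:2]:print((R.T@(onz(s,*p,z)[:2]-g)).round(4),l[2])
"
```

```text
[0.0863 0.0298] 0.07562343
[-0.0036  0.0282] 0.07562343
[0.09   0.0263] 0.103238955
[ 0.0888 -0.037 ] 0.103238955
```

The side crop shows the guide level in the grip above the cell, its plate edge from crop (262,250) to (395,300). Lowering in small steps.

>>> send_rows(
  rows=[
    [0.006,-0.001,0.05,0,0,0,1],
    [0.006,-0.001,0.09,0,0,0,1],
    [0.006,-0.001,0.12,0,0,0,1],
    [0.006,-0.001,0.12,0,0,0,1],
    [0.006,-0.001,0.12,0,0,0,1],
  ],
)

```text
t: 5.65
tool_pos: [0.5319, -0.039, 0.2806]
orientation: [2.516, 1.881, 0.001]
force: [0.5, -0.0, -2.5]
opening: 0.0122
```

```bash
python3 -c "
from h import *
st()
for n,a in (('side',(140,270,240,380)),):
  s=cam(n); i=s['img'][:,:,::-1]
  cv2.imwrite('pics/%s5c.png'%n,cv2.resize(i[a[0]:a[1],a[2]:a[3]],None,fx=5,fy=5,interpolation=cv2.INTER_CUBIC))"
```

```text
t 5.65 tcp [ 0.5319 -0.039   0.2806] jaw -0.287 zax [ 7.e-04  5.e-04 -1.e+00] F [ 0.53 -0.04 -2.51] M [-0.02  0.01 -0.05] open 0.0122
```

View pics/side5c.png

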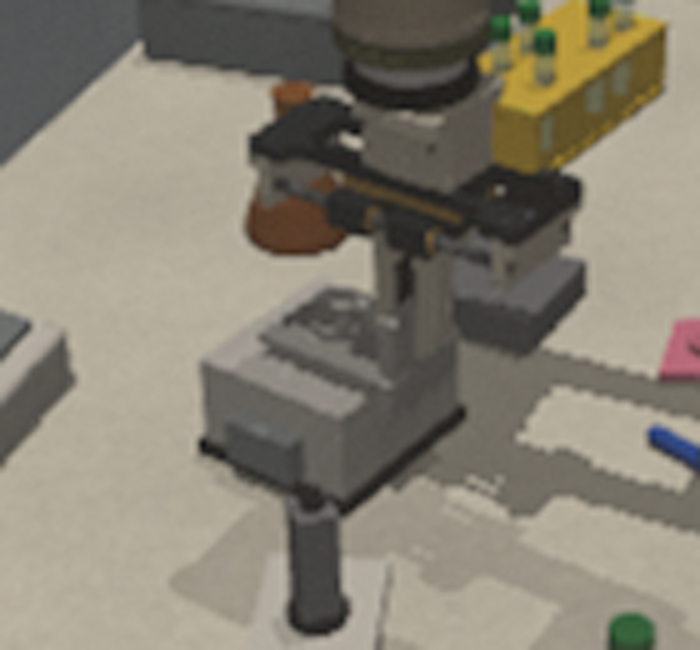

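The lip sits just in front of the face and the plate is about 1 cm above the cell top. I'll go down slowly and watch the force.

>>> send_rows(
  rows=[
    [0,0,0.004,0,0,0,1],
    [0,0,0.008,0,0,0,1],
    [0,0,0.012,0,0,0,1],
    [0,0,0.014,0,0,0,1],
    [0,0,0.014,0,0,0,1],
  ],
)

```text
t: 6.2
tool_pos: [0.5318, -0.0388, 0.2731]
orientation: [-2.516, -1.881, -0.001]
force: [-0.7, -0.3, -2.3]
opening: 0.0118
```

>>> send_rows(
  rows=[
    [0,0,0.002,0,0,0,1],
    [0,0,0.003,0,0,0,1],
    [0,0,0.003,0,0,0,1],
  ],
)

```text
t: 6.5
tool_pos: [0.5318, -0.0388, 0.2718]
orientation: [2.516, 1.881, 0.001]
force: [0.6, -0.8, -2.5]
opening: 0.0118
```

>>> send_rows(
  rows=[
    [0,0,0.001,0,0,0,1],
    [0,0,0.002,0,0,0,1],
    [0,0,0.002,0,0,0,1],
  ],
)

```text
t: 6.8
tool_pos: [0.5319, -0.0388, 0.2712]
orientation: [2.516, 1.881, 0.002]
force: [-1.2, 0.4, 2.0]
opening: 0.0118
```

Touch at TCP z 0.271, as predicted. I'll ease off slightly and slide towards the face.

>>> send_rows(
  rows=[
    [0,0,-0.001,0,0,0,1],
    [0,0.004,-0.0015,0,0,0,1],
    [0,0.007,-0.0015,0,0,0,1],
    [0,0.009,-0.0015,0,0,0,1],
    [0,0.009,-0.0015,0,0,0,1],
  ],
)

```text
t: 7.3
tool_pos: [0.5363, -0.0401, 0.2715]
orientation: [2.516, 1.881, 0.001]
force: [1.4, 0.6, -2.2]
opening: 0.012
```

>>> send_rows(
  rows=[
    [0,0.002,0,0,0,0,1],
    [0,0.003,0,0,0,0,1],
    [0,0.003,0,0,0,0,1],
  ],
)

```text
t: 7.6
tool_pos: [0.5377, -0.0405, 0.2716]
orientation: [2.516, 1.881, 0.002]
force: [0.4, 0.5, -2.5]
opening: 0.012
```

>>> send_rows(
  rows=[
    [0,0.001,0,0,0,0,1],
    [0,0.002,0,0,0,0,1],
    [0,0.002,0,0,0,0,1],
  ],
)

```text
t: 7.9
tool_pos: [0.5386, -0.0408, 0.2716]
orientation: [2.516, 1.881, 0.002]
force: [-0.4, -0.4, -2.5]
opening: 0.0116
```

>>> send_rows(
  rows=[
    [0,0.001,0,0,0,0,1],
    [0,0.0015,0,0,0,0,1],
    [0,0.0015,0,0,0,0,1],
  ],
)

```text
t: 8.2
tool_pos: [0.5393, -0.041, 0.2716]
orientation: [-2.516, -1.881, -0.001]
force: [-0.5, -0.1, -2.1]
opening: 0.0115
```

>>> send_rows(
  rows=[
    [0,0.001,0,0,0,0,1],
    [0,0.0015,0,0,0,0,1],
    [0,0.0015,0,0,0,0,1],
  ],
)

```text
t: 8.5
tool_pos: [0.5397, -0.0411, 0.2714]
orientation: [-2.515, -1.881, -0.0]
force: [-4.1, -0.0, -0.2]
opening: 0.0117
```

>>> send_rows(
  rows=[
    [0,0.001,0,0,0,0,1],
    [0,0.0015,0,0,0,0,1],
    [0,0.0015,0,0,0,0,1],
  ],
)

```text
t: 8.8
tool_pos: [0.54, -0.0412, 0.2714]
orientation: [-2.514, -1.88, 0.001]
force: [-8.5, 1.9, 4.0]
opening: 0.0118
```

```bash
python3 -c "
from h import *
st()"
```

```text
t 8.8 tcp [ 0.54   -0.0412  0.2714] jaw -0.2865 zax [-0.0019  0.0011 -1.    ] F [-8.48  1.92  3.97] M [0.37 1.58 0.14] open 0.0118
```

>>> send_rows(
  rows=[
    [0,0.001,0.001,0,0,0,1],
    [0,0.001,0.001,0,0,0,1],
    [0,0.001,0.001,0,0,0,1],
  ],
)

```text
t: 9.1
tool_pos: [0.5402, -0.0412, 0.2713]
orientation: [-2.514, -1.88, 0.003]
force: [-13.8, 3.6, 9.5]
opening: 0.0116
```

```bash
python3 -c "
from h import *
st()"
```

```text
t 9.1 tcp [ 0.5402 -0.0412  0.2713] jaw -0.2864 zax [-0.003   0.0012 -1.    ] F [-13.81   3.56   9.53] M [0.48 2.23 0.17] open 0.0116
```

Contact is square against the face, with little yaw moment. Releasing to an opening of about 40 mm.

>>> send_rows(
  rows=[
    [0,0,0,0,0,0,0.8],
    [0,0,0,0,0,0,0.65],
    [0,0,0,0,0,0,0.6],
    [0,0,0,0,0,0,0.6],
    [0,0,0,0,0,0,0.6],
  ],
)

```text
t: 9.6
tool_pos: [0.5414, -0.0416, 0.2713]
orientation: [2.516, 1.881, 0.002]
force: [-1.0, -0.2, 0.3]
opening: 0.0367
```

```bash
python3 -c "
from h import *
st()
for n,a in (('side',(140,270,240,380)),):
  s=cam(n); i=s['img'][:,:,::-1]
  cv2.imwrite('pics/%s6c.png'%n,cv2.resize(i[a[0]:a[1],a[2]:a[3]],None,fx=5,fy=5,interpolation=cv2.INTER_CUBIC))"
```

```text
t 9.6 tcp [ 0.5414 -0.0416  0.2713] jaw -0.2868 zax [ 1.5e-03  4.0e-04 -1.0e+00] F [-1.02 -0.18  0.31] M [-0.04 -0.02  0.05] open 0.0367
```

View pics/side6c.png

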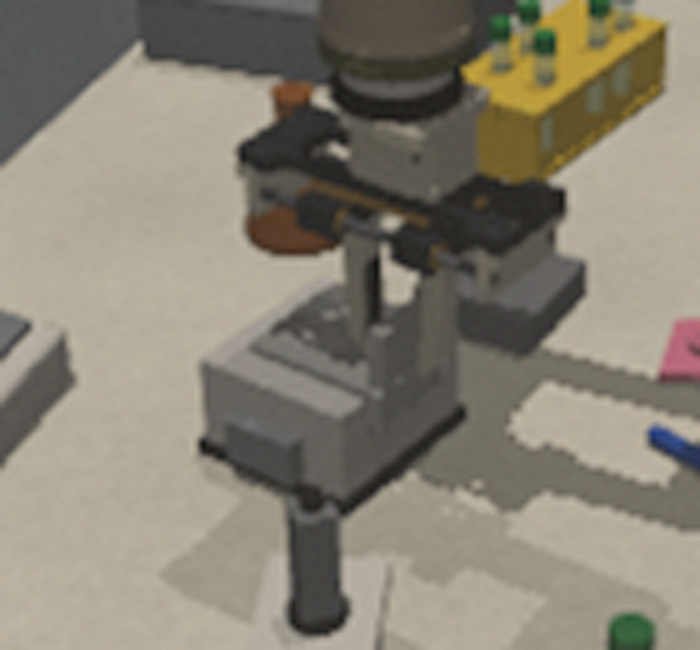

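The guide is let go on the cell with the fingers clear of the rib. I'll lift straight up, then go towards the stand.

>>> send_rows(
  rows=[
    [0,0,-0.03,0,0,0,0.6],
    [0,0,-0.09,0,0,0,0.6],
    [0,0,-0.17,0,0,0,0.6],
    [0,0,-0.25,0,0,0,0.6],
    [0,0,-0.33,0,0,0,0.5],
    [0,0,-0.33,0,0,0,0.3],
    [0,0,-0.33,0,0,0,0.2],
  ],
)

```text
t: 10.35
tool_pos: [0.5413, -0.0417, 0.4386]
orientation: [2.514, 1.879, 0.006]
force: [0.2, -0.8, -0.1]
opening: 0.0566
```

```bash
python3 -c "
from h import *
st(); plan([.40,.237,.44],.253)"
```

```text
t 10.35 tcp [ 0.5413 -0.0417  0.4386] jaw -0.2867 zax [ 4.9e-03 -2.0e-04 -1.0e+00] F [ 0.2  -0.82 -0.09] M [-0.01 -0.06 -0.  ] open 0.0566
row [0.4547, -0.4287, -0.0043] [0.0063, 0.0002, -0.6872] dist 0.3125 q [-1.720e-01 -3.900e-02  1.601e+00  1.000e-03  1.574e+00  1.150e-01]
```

>>> send_rows(
  rows=[
    [0.455,-0.429,-0.004,0,0,-0.687,0.3],
    [0.455,-0.429,-0.004,0,0,-0.687,0.3],
    [0.455,-0.429,-0.004,0,0,-0.687,0.3],
    [0.455,-0.429,-0.004,0,0,-0.687,0.3],
    [0.455,-0.429,-0.004,0,0,-0.687,0.3],
    [0.455,-0.429,-0.004,0,0,-0.687,0.3],
    [0.455,-0.429,-0.004,0,0,-0.687,0.3],
    [0.455,-0.429,-0.004,0,0,-0.687,0.3],
    [0.455,-0.429,-0.004,0,0,-0.687,0.3],
    [0.455,-0.429,-0.004,0,0,-0.687,0.3],
  ],
)

```text
t: 11.35
tool_pos: [0.4003, 0.2361, 0.4376]
orientation: [1.925, 2.482, -0.0]
force: [0.7, 0.2, 0.4]
opening: 0.0651
```

```bash
python3 -c "
from h import *
st()
for n,a in (('side',(160,290,240,360)),('top',(140,240,200,370))):
  s=cam(n,n+'7.png'); i=s['img'][:,:,::-1]
  cv2.imwrite('pics/%s7c.png'%n,cv2.resize(i[a[0]:a[1],a[2]:a[3]],None,fx=4.5,fy=4.5,interpolation=cv2.INTER_CUBIC))"
```

```text
t 11.35 tcp [0.4003 0.2361 0.4376] jaw 0.2512 zax [ 2.e-04 -4.e-04 -1.e+00] F [0.68 0.24 0.41] M [-0.04 -0.1   0.  ] open 0.0651
```

View pics/side7c.png

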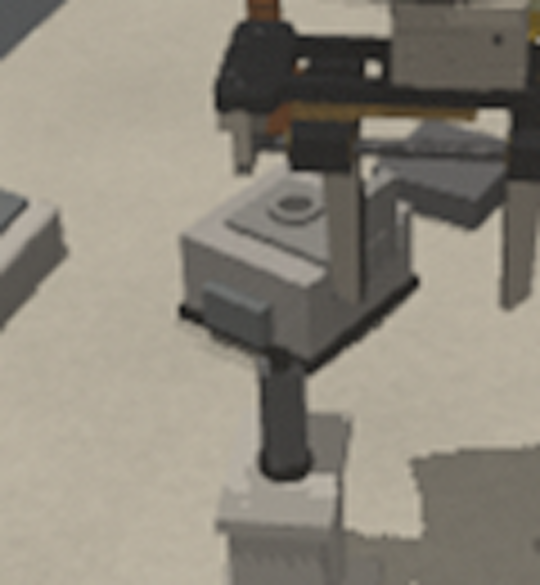

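View pics/top7c.png

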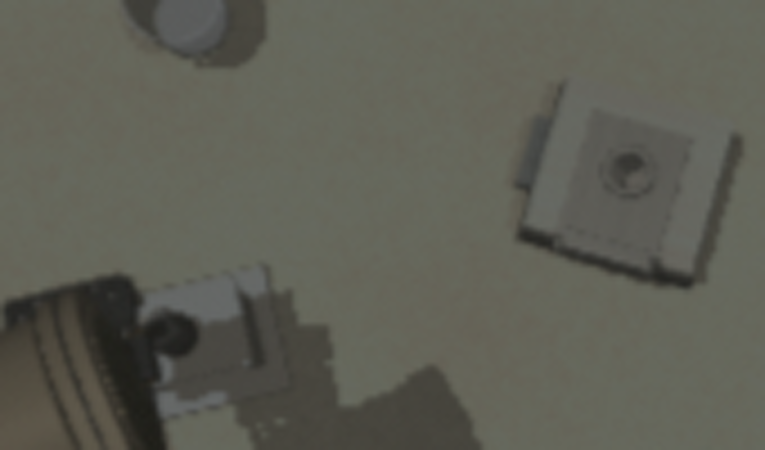

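```bash
python3 - <<'E'
import cv2,numpy as np
t=cv2.imread('pics/top0.png')[200:230,222:258].astype(float); s=cv2.imread('pics/side0.png')[235:270,285:320].astype(float)
f=lambda i,k:np.clip(cv2.resize(np.clip((i-5)*k,0,255).astype(np.uint8),None,fx=11,fy=11,interpolation=cv2.INTER_NEAREST),0,255)
a=f(t,2.0);b=f(s,2.0); h=max(a.shape[0],b.shape[0])
o=np.zeros((h,a.shape[1]+b.shape[1],3),np.uint8); o[:a.shape[0],:a.shape[1]]=a;o[:b.shape[0],a.shape[1]:]=b
cv2.imwrite('pics/head.png',o)
E
```

```text
(no output)
```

View pics/head.png

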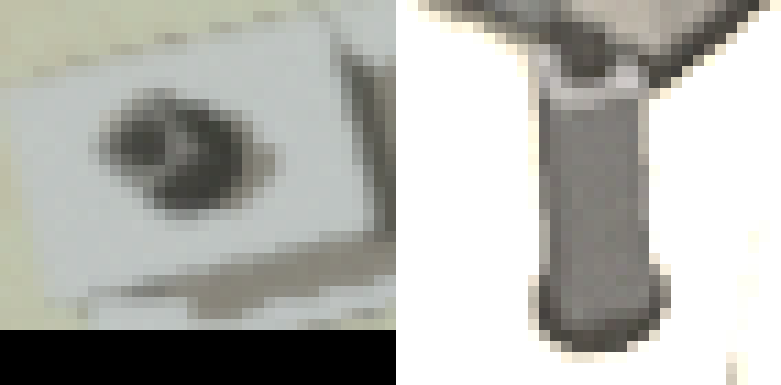

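The guide lies squarely on the cell, its hole at crop (629,172) in the top view. In the enlarged view the head is turned relative to the stand, by about 0.63 rad. Next I'll measure the hole and how the guide lies.

```bash
cat > hole.py <<'E'
from h import *
def blob(c,guess,half,name):
    g=c['img'].astype(float).mean(2); u,v=np.round(guess).astype(int)
    p=g[v-half:v+half+1,u-half:u+half+1]; 
    cv2.imwrite('pics/'+name,cv2.resize(np.clip((p-p.min())/(p.max()-p.min())*255,0,255).astype(np.uint8),None,fx=20,fy=20,interpolation=cv2.INTER_CUBIC))
    return p,u-half,v-half
T=lambda x,y:((x+.5)/4.5-.5+200,(y+.5)/4.5-.5+140)
S=lambda x,y:((x+.5)/4.5-.5+240,(y+.5)/4.5-.5+160)
if __name__=='__main__':
    t=cam('top'); s=cam('side')
    for c,g,h,n in((t,T(629,172),9,'ht.png'),(s,S(297,205),10,'hs.png')):
        p,u,v=blob(c,g,h,n); print(n,u,v)
    for nm,c,F,z,E in(('top',t,T,.076,{'far':((595,108),(690,138)),'L':((592,112),(560,232)),'R':((690,140),(660,255))}),('side',s,S,.076,{'nearL':((232,222),(320,284)),})):
        for k,(a,b) in E.items():
            l=edge(c,F(*a),F(*b),1.5); A,B=onz(c,*l[0],z),onz(c,*l[1],z); d=B-A
            print(nm,k,round(float(l[2]),2),A[:2].round(4),B[:2].round(4),np.arctan2(d[1],d[0]).round(3))
    print('hole',onz(t,*T(629,172),.084).round(4),onz(s,*S(297,205),.084).round(4))
    plan([.4803,.237,.44],.63)
E
python3 hole.py; python3 -c "
import cv2,numpy as np
a=cv2.imread('pics/ht.png');b=cv2.imread('pics/hs.png');o=np.zeros((420,800,3),np.uint8);o[:a.shape[0],:a.shape[1]]=a;o[:b.shape[0],380:380+b.shape[1]]=b;cv2.imwrite('pics/hh.png',o)"
```

```text
ht.png 330 169
hs.png 296 195
top far 0.09 [ 0.6403 -0.036 ] [ 0.6219 -0.1012] -1.846
top L 0.09 [ 0.6384 -0.033 ] [ 0.5564 -0.0107] 2.876
top R 0.15 [ 0.6187 -0.1031] [ 0.5407 -0.0804] 2.859
side nearL 0.14 [ 0.6299 -0.0299] [0.5479 0.0043] 2.746
hole [ 0.5961 -0.0591  0.084 ] [ 0.5917 -0.0583  0.084 ]
row [-0.0384, 0.1554, -0.0039] [0.001, 0.0, -0.4827] dist 0.0801 q [ 0.423 -0.255  1.797  0.     1.598  0.172]
```

View pics/hh.png

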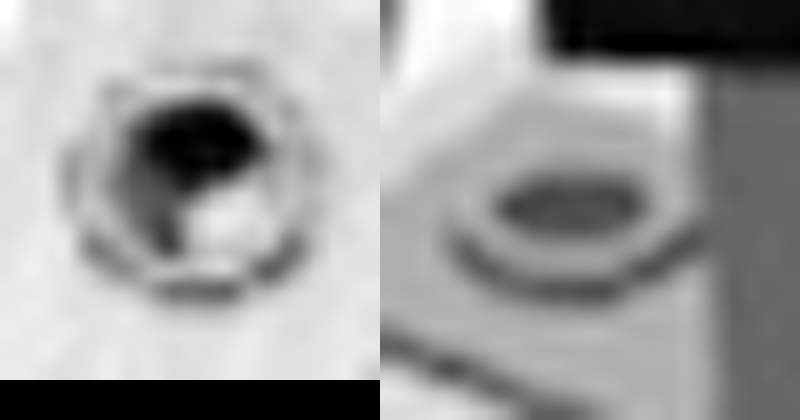

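```bash
python3 - <<'E'
from h import *
t=cam('top'); s=cam('side')
a=(339.42,177.62); b=(305.27,204.77)
A,B=onz(t,*a,.084),onz(s,*b,.084); print(A.round(4),B.round(4),tri(t,a,s,b))
x=np.array([np.cos(-.285),np.sin(-.285)]); y=np.array([-x[1],x[0]]); e=np.array([.5963,-.0577])
for P in (A,B,(A+B)/2): d=P[:2]-e; print((d@x).round(4),(d@y).round(4))
# well ctr same cams for reference: top (.5959,-.0593)/(.5961,-.0603), side (.5937,-.0614)
E
```

```text
[ 0.5967 -0.0592  0.084 ] [ 0.5935 -0.0601  0.084 ] (array([ 0.59515549, -0.05974267,  0.08403766]), np.float64(0.003279171008409824))
0.0008 -0.0013
-0.002 -0.0031
-0.0006 -0.0022
```

Both cameras put the hole at (0.595,-0.060), height 0.084, and the encoder agrees within about 2 mm. Moving over the probe.

>>> send_rows(
  rows=[
    [-0.038,0.155,-0.004,0.001,0,-0.483,0.3],
    [-0.038,0.155,-0.004,0.001,0,-0.483,0.3],
    [-0.038,0.155,-0.004,0.001,0,-0.483,0.3],
    [-0.038,0.155,-0.004,0.001,0,-0.483,0.3],
    [-0.038,0.155,-0.004,0.001,0,-0.483,0.3],
    [-0.038,0.155,-0.004,0.001,0,-0.483,0.3],
  ],
)

```text
t: 12.25
tool_pos: [0.4791, 0.2382, 0.4404]
orientation: [1.423, 2.8, 0.001]
force: [-0.5, 0.2, -0.1]
opening: 0.0651
```

```bash
python3 -c "
from h import *
st(); plan([.4803,.237,.332],.63)
for n,a in (('side',(180,300,240,360)),):
  s=cam(n); i=s['img'][:,:,::-1]
  cv2.imwrite('pics/%s8c.png'%n,cv2.resize(i[a[0]:a[1],a[2]:a[3]],None,fx=5,fy=5,interpolation=cv2.INTER_CUBIC))"
```

```text
t 12.25 tcp [0.4791 0.2382 0.4404] jaw 0.6304 zax [ 4.e-04  3.e-04 -1.e+00] F [-0.53  0.24 -0.09] M [ 0.01 -0.08 -0.01] open 0.0651
row [-0.0034, 0.0004, 0.2168] [0.0007, 0.0, 0.0005] dist 0.1084 q [ 0.366 -0.059  1.617  0.     1.583 -0.265]
```

View pics/side8c.png

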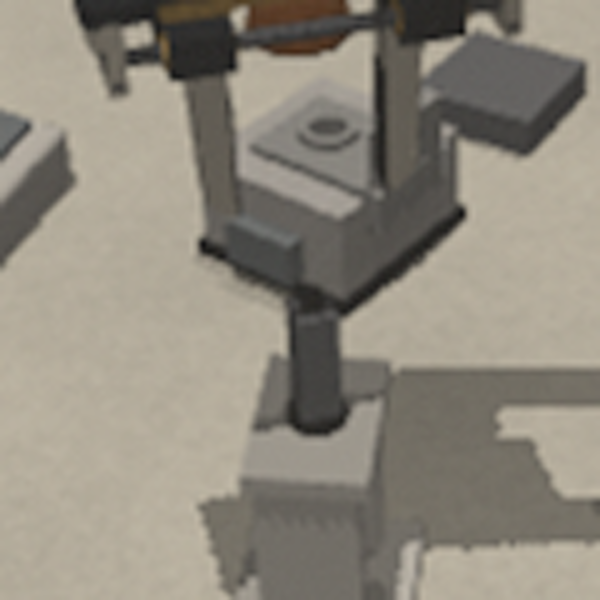

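The fingers straddle the probe: tips at crop x of about 222 and 398, probe axis at about 313. Descending.

>>> send_rows(
  rows=[
    [-0.0034,0,0.06,0,0,0,0.3],
    [-0.0034,0,0.12,0,0,0,0.3],
    [-0.0034,0,0.17,0,0,0,0.4],
    [-0.0034,0,0.2,0,0,0,0.5],
    [-0.0034,0,0.215,0,0,0,0.6],
    [-0.0034,0,0.215,0,0,0,0.65],
    [-0.0034,0,0.215,0,0,0,0.65],
    [-0.0034,0,0.215,0,0,0,0.65],
  ],
)

```text
t: 13.1
tool_pos: [0.481, 0.2371, 0.3343]
orientation: [1.42, 2.8, 0.003]
force: [-0.1, 0.4, 0.7]
opening: 0.0329
```

```bash
python3 -c "
from h import *
st()
for n,a in (('side',(180,300,240,360)),):
  s=cam(n); i=s['img'][:,:,::-1]
  cv2.imwrite('pics/%s9c.png'%n,cv2.resize(i[a[0]:a[1],a[2]:a[3]],None,fx=5,fy=5,interpolation=cv2.INTER_CUBIC))"
```

```text
t 13.1 tcp [0.481  0.2371 0.3343] jaw 0.6321 zax [ 0.0025  0.0011 -1.    ] F [-0.15  0.42  0.72] M [-0.04 -0.15 -0.  ] open 0.0329
```

View pics/side9c.png

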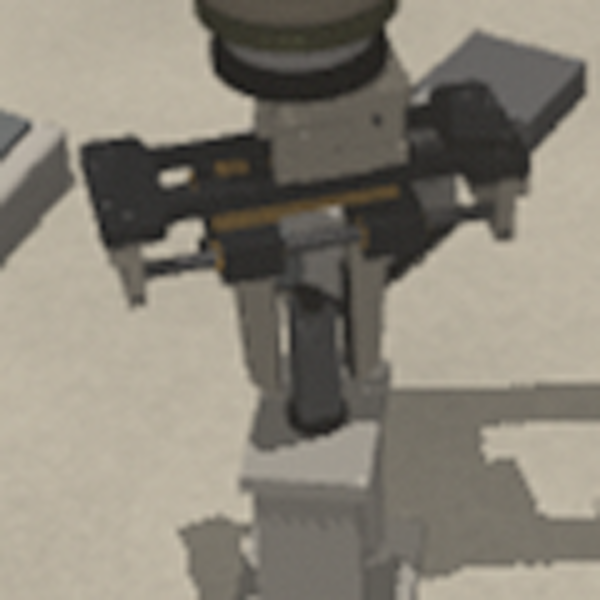

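The head is centred between the fingers, with nearly equal gaps each side, so I'll close.

>>> send_rows(
  rows=[
    [0,0,0,0,0,0,0.72],
    [0,0,0,0,0,0,0.76],
    [0,0,0,0,0,0,0.8],
    [0,0,0,0,0,0,1],
    [0,0,0,0,0,0,1],
    [0,0,0,0,0,0,1],
  ],
  grip_force=15,
)

```text
t: 13.75
tool_pos: [0.4806, 0.2369, 0.333]
orientation: [1.421, 2.801, 0.001]
force: [0.5, 0.2, 3.1]
opening: 0.021
```

```bash
python3 -c "
from h import *
st()"
```

```text
t 13.75 tcp [0.4806 0.2369 0.333 ] jaw 0.6321 zax [ 7.e-04  3.e-04 -1.e+00] F [0.49 0.15 3.11] M [-0.04 -0.1  -0.01] open 0.021
```

>>> send_rows(
  rows=[
    [0,0,0,0,0,0,1],
    [0,0,0,0,0,0,1],
    [0,0,0,0,0,0,1],
    [0,0,0,0,0,0,1],
  ],
  grip_force=30,
)

```text
t: 14.15
tool_pos: [0.4806, 0.2369, 0.333]
orientation: [1.421, 2.801, 0.001]
force: [-0.1, -0.8, 4.9]
opening: 0.0203
```

```bash
python3 -c "
from h import *
st()
for n,a in (('side',(180,300,240,360)),):
  s=cam(n); i=s['img'][:,:,::-1]
  cv2.imwrite('pics/%s10c.png'%n,cv2.resize(i[a[0]:a[1],a[2]:a[3]],None,fx=5,fy=5,interpolation=cv2.INTER_CUBIC))"
```

```text
t 14.15 tcp [0.4806 0.2369 0.333 ] jaw 0.6321 zax [ 7.e-04  3.e-04 -1.e+00] F [-0.12 -0.81  4.87] M [-0.05 -0.18 -0.04] open 0.0203
```

View pics/side10c.png

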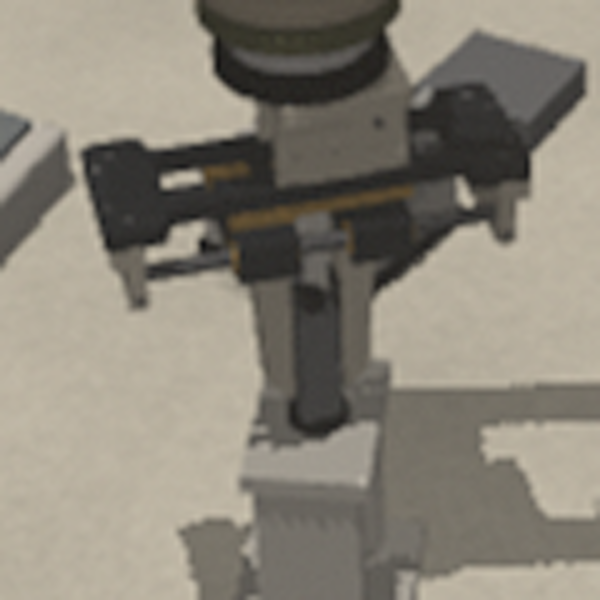

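The probe is gripped (opening 20.3 mm). Lifting it straight out.

>>> send_rows(
  rows=[
    [0,0,-0.02,0,0,0,1],
    [0,0,-0.05,0,0,0,1],
    [0,0,-0.09,0,0,0,1],
    [0,0,-0.13,0,0,0,1],
    [0,0,-0.17,0,0,0,1],
    [0,0,-0.21,0,0,0,1],
    [0,0,-0.25,0,0,0,1],
    [0,0,-0.28,0,0,0,1],
    [0,0,-0.28,0,0,0,1],
    [0,0,-0.28,0,0,0,1],
    [0,0,-0.28,0,0,0,1],
    [0,0,-0.28,0,0,0,1],
  ],
)

```text
t: 15.4
tool_pos: [0.4803, 0.2368, 0.4713]
orientation: [-1.42, -2.801, 0.002]
force: [0.6, 0.1, -0.4]
opening: 0.0196
```

```bash
python3 -c "
from h import *
st(); plan([.5954,-.0597,.473],.3)
for n,a in (('side',(130,280,240,360)),):
  s=cam(n); i=s['img'][:,:,::-1]
  cv2.imwrite('pics/%s11c.png'%n,cv2.resize(i[a[0]:a[1],a[2]:a[3]],None,fx=4,fy=4,interpolation=cv2.INTER_CUBIC))"
```

```text
t 15.4 tcp [0.4803 0.2368 0.4713] jaw 0.6322 zax [-2.e-03 -7.e-04 -1.e+00] F [ 0.6   0.15 -0.38] M [-0.01 -0.12 -0.03] open 0.0196
row [-0.6144, -0.1646, -0.0035] [-0.0027, -0.0004, 0.4229] dist 0.318 q [ 0.362 -0.062  1.565  0.     1.641 -0.27 ]
```

View pics/side11c.png

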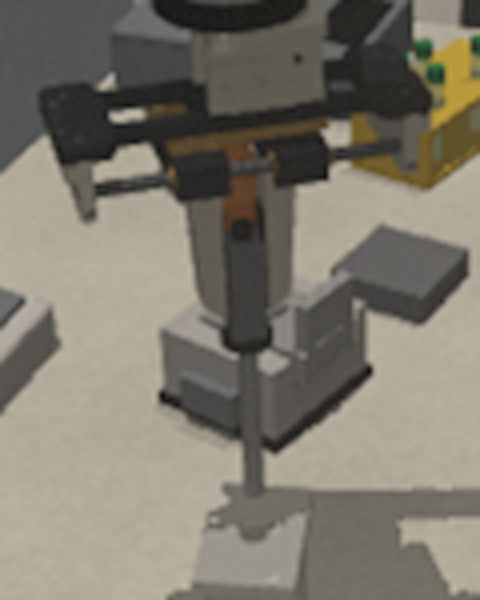

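The probe hangs upright from the gripper, its tip at crop (255,490), clear above the stand. Carrying it over the guide now, without turning it.

>>> send_rows(
  rows=[
    [-0.03,-0.008,0,0,0,0,1],
    [-0.08,-0.02,0,0,0,0,1],
    [-0.14,-0.037,0,0,0,0,1],
    [-0.2,-0.053,0,0,0,0,1],
    [-0.26,-0.07,0,0,0,0,1],
    [-0.32,-0.086,0,0,0,0,1],
    [-0.38,-0.102,0,0,0,0,1],
    [-0.44,-0.118,0,0,0,0,1],
    [-0.5,-0.134,0,0,0,0,1],
    [-0.55,-0.148,0,0,0,0,1],
    [-0.59,-0.158,0,0,0,0,1],
    [-0.614,-0.165,0,-0.003,0,0,1],
    [-0.614,-0.165,0,-0.003,0,0,1],
    [-0.614,-0.165,0,-0.003,0,0,1],
    [-0.614,-0.165,0,-0.003,0,0,1],
    [-0.614,-0.165,0,-0.003,0,0,1],
  ],
)

```text
t: 17.05
tool_pos: [0.5951, -0.0586, 0.4729]
orientation: [1.418, 2.802, 0.004]
force: [-0.1, 0.2, -0.5]
opening: 0.0199
```

```bash
python3 -c "
from h import *
st(); plan([.5954,-.0597,.42],.63)
for n,a in (('side',(90,240,240,380)),('top',(120,220,270,400))):
  s=cam(n,n+'12.png'); i=s['img'][:,:,::-1]
  cv2.imwrite('pics/%s12c.png'%n,cv2.resize(i[a[0]:a[1],a[2]:a[3]],None,fx=4,fy=4,interpolation=cv2.INTER_CUBIC))
  if n=='side':
    print(proj(s,[.5954,-.0597,.084]))
"
```

```text
t 17.05 tcp [ 0.5951 -0.0586  0.4729] jaw 0.6335 zax [ 0.0023  0.0016 -1.    ] F [-0.06  0.16 -0.49] M [ 0.04 -0.14  0.  ] open 0.0199
row [-0.0021, -0.0011, 0.1057] [0.0036, 0.0, 0.0044] dist 0.0529 q [-0.185  0.106  1.392  0.002  1.642 -0.818]
[304.66088521 204.7239089 ]
```

View pics/side12c.png

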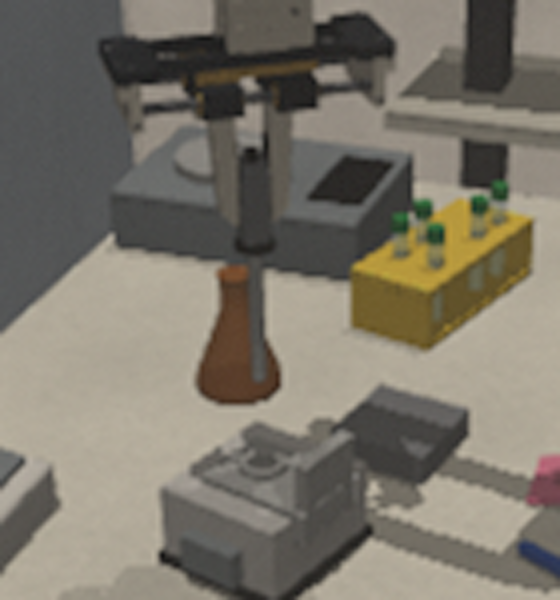

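View pics/top12c.png

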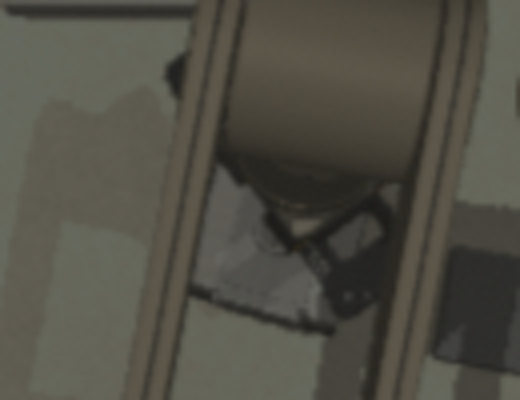

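```bash
cat > shaft.py <<'E'
from h import *
def shaft(c,axw,zs):
    """sub-pixel centre of the shaft on rows near the projected heights zs along the vertical at axw"""
    g=c['img'].astype(float).mean(2); out=[]
    for z in zs:
        u,v=proj(c,[*axw,z]); x=np.arange(u-7,u+7.01,.1)
        pr=gaussian_filter1d(map_coordinates(g,[np.full_like(x,v),x],order=1),5); d=np.gradient(pr)
        m=len(x)//2
        out.append((v,u,x[d.argmin()],x[d.argmax()]))
    return out
E
python3 - <<'E'
from shaft import *
s=cam('side'); st_=read_state(); z=st_['tool_pos'][2]
R=Ro.from_rotvec(st_['orientation']).as_matrix(); g=st_['tool_pos']+.167*R[:,2]; print('grasp',g.round(4))
for r in shaft(s,g[:2],np.arange(.165,.262,.012)): print(np.round(r,2), 'off', round((r[2]+r[3])/2-r[1],2))
print('tip pred',proj(s,[g[0],g[1],g[2]-.15]),'collar',proj(s,[g[0],g[1],g[2]-.04]))
i=s['img'][135:195,285:320,::-1]; cv2.imwrite('pics/shaft.png',cv2.resize(i,None,fx=10,fy=10,interpolation=cv2.INTER_NEAREST))
E
```

```text
grasp [ 0.5956 -0.0587  0.3059]
[181.97 303.54 305.84 309.54] off 4.15
[178.43 303.4  305.7  308.3 ] off 3.6
[174.85 303.26 309.06 306.56] off 4.55
[171.24 303.11 304.01 305.71] off 1.75
[167.59 302.96 308.06 305.66] off 3.9
[163.89 302.81 308.21 305.61] off 4.1
[160.16 302.66 298.76 305.46] off -0.55
[156.38 302.5  296.4  305.8 ] off -1.4
[152.56 302.35 298.65 307.45] off 0.7
tip pred [303.65363973 184.6361754 ] collar [302.2852664  151.00622837]
```

View pics/shaft.png

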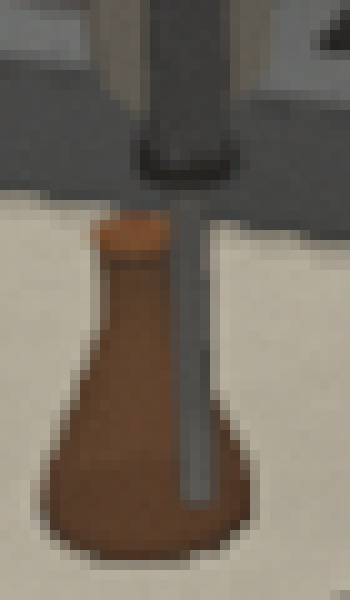

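Here the probe is upright above the guide. Shaft centre column is 303.5 near the collar and 304.3 at the tip (row 185), about 0.8 px right of prediction, and the hole has the same bias. I'll lower until the tip is about 1 cm above the boss and look again.

>>> send_rows(
  rows=[
    [-0.002,-0.001,0.03,0.003,0,0,1],
    [-0.002,-0.001,0.06,0.003,0,0,1],
    [-0.002,-0.001,0.09,0.003,0,0,1],
    [-0.002,-0.001,0.11,0.003,0,0,1],
    [-0.002,-0.001,0.12,0.003,0,0,1],
    [-0.002,-0.001,0.12,0.003,0,0,1],
    [-0.002,-0.001,0.12,0.003,0,0,1],
    [-0.002,-0.001,0.12,0.003,0,0,1],
  ],
)

```text
t: 18.0
tool_pos: [0.5958, -0.0606, 0.4137]
orientation: [1.42, 2.801, 0.001]
force: [0.6, -0.1, -1.4]
opening: 0.0202
```

```bash
python3 - <<'E'
from shaft import *
st()
s=cam('side'); st_=read_state()
R=Ro.from_rotvec(st_['orientation']).as_matrix(); g=st_['tool_pos']+.167*R[:,2]; print('grasp',g.round(4))
print('tip pred',proj(s,[g[0],g[1],g[2]-.15]),'collar',proj(s,[g[0],g[1],g[2]-.04]))
for r in shaft(s,g[:2],np.arange(.11,.19,.012)): print(np.round(r,2), 'off', round((r[2]+r[3])/2-r[1],2))
i=s['img'][160:220,280:330,::-1]; cv2.imwrite('pics/shaft2.png',cv2.resize(i,None,fx=10,fy=10,interpolation=cv2.INTER_NEAREST))
E
```

```text
t 18.0 tcp [ 0.5958 -0.0606  0.4137] jaw 0.6322 zax [ 1.7e-03 -1.0e-04 -1.0e+00] F [ 0.64 -0.09 -1.42] M [ 0.02 -0.16  0.  ] open 0.0202
grasp [ 0.5961 -0.0607  0.2466]
tip pred [304.42492708 201.05109445] collar [303.13380987 169.19297775]
[197.35 304.27 299.67 307.27] off -0.8
[193.98 304.14 303.14 306.74] off 0.8
[190.58 304.   303.2  306.6 ] off 0.9
[187.14 303.86 306.36 308.96] off 3.8
[183.67 303.72 306.22 309.62] off 4.2
[180.15 303.58 305.78 308.98] off 3.8
[176.6  303.43 305.23 307.43] off 2.9
```

View pics/shaft2.png

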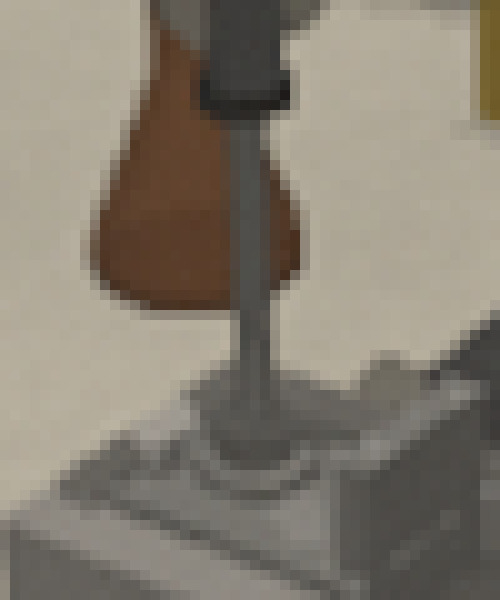

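```bash
python3 - <<'E'
from h import *
s=cam('side')
i=s['img'][190:215,290:325,::-1].astype(float); i=np.clip((i-50)*2.2,0,255).astype(np.uint8); cv2.imwrite('pics/shaft3.png',cv2.resize(i,None,fx=20,fy=20,interpolation=cv2.INTER_CUBIC))
E
```

```text
(no output)
```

View pics/shaft3.png

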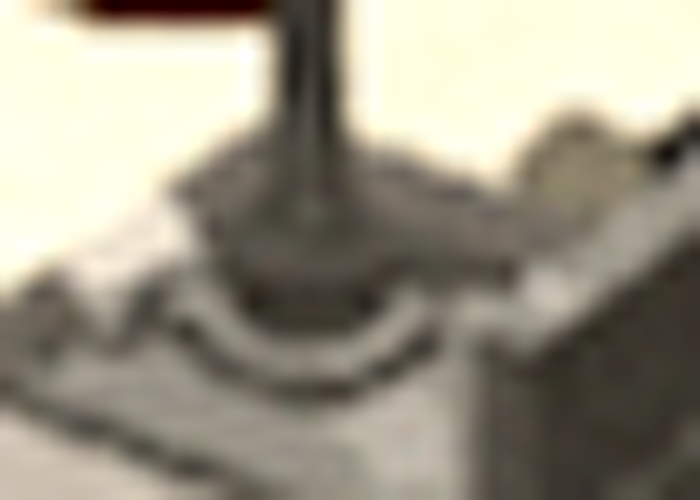

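The tip is at crop (313,250), about column 305.1, directly over the hole at column 305.1–305.3 with the ring around it. I'll lower it through in small steps.

```bash
python3 -c "
from h import *
plan([.5955,-.0600,.362],.632)"
```

```text
row [0.0015, 0.0001, 0.1032] [0.0015, 0.0013, 0.0002] dist 0.0516 q [-0.187  0.123  1.48   0.     1.537 -0.819]
```

>>> send_rows(
  rows=[
    [0.0015,0,0,0.001,0.001,0,1],
    [0.0015,0,0.01,0.001,0.001,0,1],
    [0.0015,0,0.02,0.001,0.001,0,1],
    [0.0015,0,0.03,0.001,0.001,0,1],
    [0.0015,0,0.036,0.001,0.001,0,1],
    [0.0015,0,0.036,0.001,0.001,0,1],
    [0.0015,0,0.036,0.001,0.001,0,1],
  ],
)

```text
t: 18.8
tool_pos: [0.5952, -0.06, 0.3946]
orientation: [-1.42, -2.801, 0.0]
force: [0.1, -1.1, -1.2]
opening: 0.0197
```

```bash
python3 - <<'E'
from h import *
st(); plan([.5955,-.0600,.362],.632)
s=cam('side')
i=s['img'][175:215,285:330,::-1].astype(float); i=np.clip((i-40)*1.8,0,255).astype(np.uint8); cv2.imwrite('pics/shaft4.png',cv2.resize(i,None,fx=14,fy=14,interpolation=cv2.INTER_CUBIC))
E
```

```text
t 18.8 tcp [ 0.5952 -0.06    0.3946] jaw 0.6321 zax [-1.1e-03  3.0e-04 -1.0e+00] F [ 0.12 -1.07 -1.17] M [-0.02 -0.19  0.  ] open 0.0197
row [-0.0004, 0.0006, 0.0652] [-0.0009, -0.0012, 0.0001] dist 0.0326 q [-0.186  0.131  1.506  0.     1.506 -0.818]
```

View pics/shaft4.png

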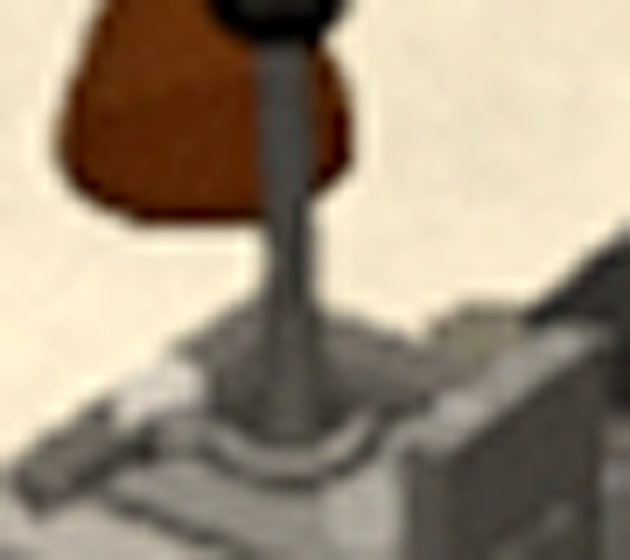

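The shaft enters the ring centrally: shaft columns 268–318 of the crop, bore about 239–343. No side force shows. Continuing down.

>>> send_rows(
  rows=[
    [0,0,0.008,0,0,0,1],
    [0,0.0005,0.018,0,0,0,1],
    [0,0.0005,0.028,0,0,0,1],
    [0,0.0005,0.038,0,0,0,1],
    [0,0.0005,0.048,0,0,0,1],
    [0,0.0005,0.058,0,0,0,1],
    [0,0.0005,0.066,0,0,0,1],
    [0,0.0005,0.066,0,0,0,1],
    [0,0.0005,0.066,0,0,0,1],
    [0,0.0005,0.066,0,0,0,1],
  ],
)

```text
t: 19.85
tool_pos: [0.5955, -0.0599, 0.362]
orientation: [-1.421, -2.802, -0.0]
force: [-1.1, -0.4, -1.1]
opening: 0.0201
```

```bash
python3 - <<'E'
from h import *
st(); plan([.5955,-.0600,.362],.632)
s=cam('side','side15.png'); t=cam('top','top15.png')
s0=read_state(); print(np.abs(s0['dq']).max())
print('collar pred',proj(s,[.5955,-.06,.154]))
i=s['img'][165:215,280:335,::-1].astype(float); i=np.clip((i-30)*1.7,0,255).astype(np.uint8); cv2.imwrite('pics/shaft5.png',cv2.resize(i,None,fx=12,fy=12,interpolation=cv2.INTER_CUBIC))
E
```

```text
t 19.85 tcp [ 0.5955 -0.0599  0.362 ] jaw 0.6321 zax [-4.e-04  2.e-04 -1.e+00] F [-1.09 -0.43 -1.1 ] M [-0.05 -0.18  0.01] open 0.0201
row [-0.0003, -0.0001, 0.0001] [-0.0002, -0.0005, 0.0002] dist 0.0001 q [-0.186  0.149  1.546  0.     1.447 -0.818]
0.0009836393754118595
collar pred [303.87181047 184.9688752 ]
```

View pics/shaft5.png

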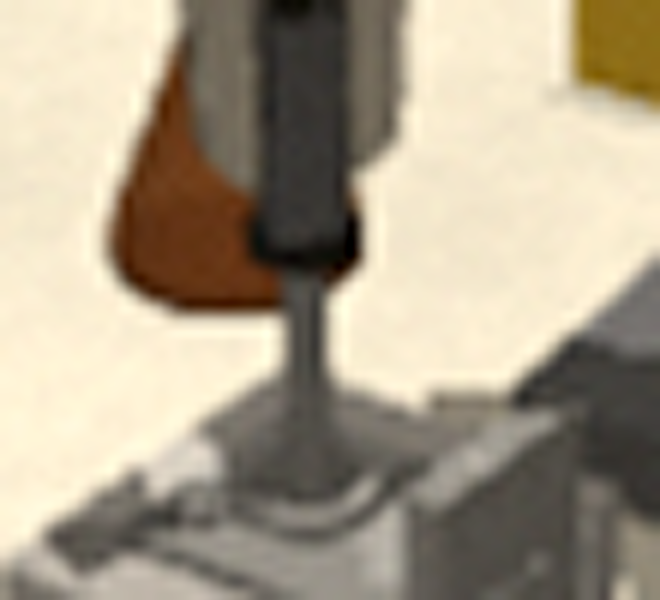

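View pics/side15.png

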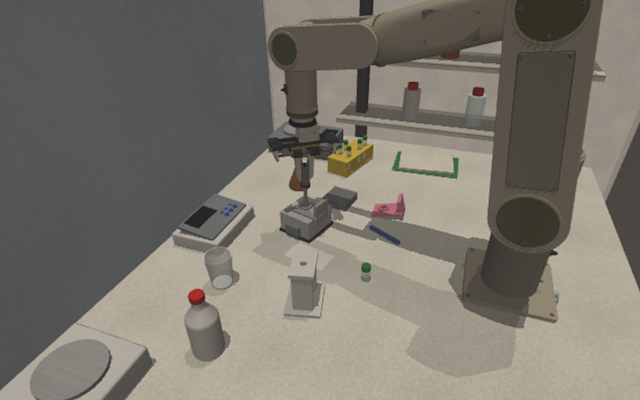

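The shaft runs down through the ring: the shaft is near column 305.2 at hole level and the hole centre is 305.27. The depth direction of the side view remains to be checked, using the collar's lower rim.

```bash
python3 - <<'E'
from h import *
s=cam('side'); a=s['img'].astype(float).mean(2); b=cv2.imread('pics/side0.png').astype(float).mean(2)
def pred(x,y,z):
    P=[proj(s,[x+.015*np.cos(k),y+.015*np.sin(k),z]) for k in np.linspace(0,6.28,200)]; P=np.array(P); return P
for nm,g,c in(('now',a,(.5955,-.06,.153)),('start',b,(.4803,.237,.125))):
    P=pred(*c); Q=pred(c[0],c[1],c[2]+.006); u0=P[:,0].mean()
    print(nm,'pred bottom row',P[:,1].max().round(2),'cols',P[:,0].min().round(2),P[:,0].max().round(2))
    r=int(P[:,1].max())
    for cc in range(int(u0)-6,int(u0)+9): print(cc,g[r-6:r+5,cc].round(0).astype(int).tolist())
    print('rows',r-6,'..')
E
```

```text
now pred bottom row 187.81 cols 298.86 308.9
297 [66, 64, 65, 63, 63, 66, 66, 66, 60, 56, 133]
298 [64, 64, 64, 65, 65, 64, 64, 63, 63, 51, 132]
299 [67, 63, 64, 61, 64, 66, 65, 65, 63, 53, 132]
300 [68, 59, 52, 45, 51, 58, 62, 65, 60, 55, 133]
301 [62, 54, 47, 38, 38, 45, 59, 66, 61, 55, 132]
302 [59, 57, 55, 54, 47, 41, 52, 61, 59, 56, 136]
303 [61, 61, 63, 62, 52, 37, 50, 66, 66, 66, 113]
304 [61, 62, 63, 64, 53, 40, 51, 68, 75, 73, 78]
305 [63, 63, 63, 62, 53, 40, 47, 69, 78, 77, 76]
306 [62, 63, 62, 57, 46, 37, 48, 66, 69, 67, 68]
307 [60, 60, 62, 55, 42, 39, 48, 59, 111, 140, 139]
308 [57, 57, 57, 50, 41, 39, 42, 107, 159, 173, 173]
309 [89, 71, 39, 37, 32, 40, 101, 155, 171, 169, 169]
310 [145, 138, 131, 131, 132, 133, 153, 169, 168, 168, 166]
311 [167, 169, 169, 170, 168, 169, 167, 166, 168, 167, 168]
rows 181 ..
start pred bottom row 267.03 cols 295.99 308.62
296 [153, 151, 149, 153, 151, 149, 147, 152, 164, 169, 169]
297 [99, 94, 100, 114, 135, 151, 149, 147, 159, 170, 169]
298 [44, 43, 38, 44, 88, 136, 152, 155, 165, 170, 168]
299 [56, 52, 47, 43, 40, 104, 143, 156, 164, 169, 169]
300 [66, 67, 63, 56, 39, 68, 125, 157, 165, 169, 169]
301 [68, 70, 71, 60, 44, 44, 117, 163, 170, 169, 169]
302 [67, 69, 66, 57, 46, 43, 118, 164, 171, 168, 169]
303 [69, 67, 64, 53, 42, 41, 127, 169, 171, 170, 169]
304 [68, 69, 60, 48, 43, 44, 136, 173, 170, 169, 168]
305 [69, 68, 59, 47, 45, 48, 135, 172, 169, 168, 169]
306 [68, 68, 58, 45, 38, 107, 158, 170, 169, 169, 168]
307 [70, 66, 52, 39, 53, 136, 174, 170, 169, 169, 168]
308 [54, 48, 42, 54, 114, 159, 171, 170, 169, 170, 170]
309 [74, 67, 108, 140, 159, 172, 169, 169, 169, 168, 168]
310 [145, 142, 159, 174, 171, 170, 169, 169, 169, 169, 169]
rows 261 ..
```

The collar's lower rim is at row 187.3 (predicted 187.8), and it showed a similar -0.2 px offset while in the stand. Its columns are offset +0.7 px, as the hole's are. So probe and hole agree to about 1–2 mm, nothing presses sideways and the arm is still. Handing in.

```bash
python3 -c "
from h import *
st(); print(ticket.close_job())"
```

```text
t 20.0 tcp [ 0.5954 -0.0599  0.362 ] jaw 0.6321 zax [-4.e-04  2.e-04 -1.e+00] F [ 0.26 -0.55 -1.11] M [ 0.05 -0.13 -0.03] open 0.0201
the job is handed in; nothing more can be done
None
```

I laid the guide on the cell, pushed its lip against the front face until I felt contact (about 14 N), and let it go. I then took the probe out of its stand, lowered it through the hole and handed the job in at t = 20 s while still holding it.

**Guide:** in the images its direction was -0.27 to -0.28 rad, and the cell's about -0.28 rad. Its hole is at (0.595, -0.060, 0.084) m, over the middle of the well within about 2 mm.

**Probe:** the tip is about 4 cm below the hole's top and the tool axis is within 0.001 rad of vertical. I saw no sideways load beyond sensor noise (about 1 N) and no sign that the probe touched the guide. The bystanders were left alone.

**Disagreements:**
- The two cameras differed by about 3 mm at the hole, so I used the middle of the two. In x this agreed with where the lip met the face to within 1 mm. Along the face it was 2.2 mm off the arm's reading.
- Centring along the side camera's viewing direction, and any tilt of the probe in the grip in that direction, are known only to about 2 mm. The arm hid the hole from the top camera at the end.

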